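# Hold a snap ring open at the groove of a slide-carousel spindle

## Task

Take the snap-ring pliers off their stand, put their two tips into the gap of the snap ring on its holder, squeeze the handles to spread the ring and lift it off. Slide the spread ring down over the carousel's upright spindle until it lies level inside the groove, not touching the spindle, and finish like that: still holding the pliers squeezed, with the ring spread wide around the groove. Leave the bottle, the slide box and the mouse alone.

Things in the scene. Friction and masses are not known exactly. Their poses are not given: they have to be found in the camera images.
- pliers: Snap-ring pliers, 148 mm long, two grey handles, lying level on a stand. Origin: pivot axis at the underside of the 14 mm wide spine, 50 mm above the bench. x points to the tips, y to the left handle, z up. Levers do not cross: squeezing the handles spreads the tips. Jaws 7 to 17 mm above the origin. 0.23 kg, balanced about 46 mm behind the pivot.
- pliers_grip (a point): Where to grip: midway between the handles, 54 mm behind the pivot, 16 mm above the pliers' underside; axes as the pliers; fingers close along y. Handles 8 mm thick, 18 mm tall, 85 to 24 mm behind the pivot. Width here over their flat outsides: 62 mm at rest (splayed 0.05 rad each to the rear), 32 mm fully squeezed, at a stop (converging 0.23 rad).
- pliers_tips (a point): Midway between the tips at rest, 58 mm ahead of the pivot, level with the pliers' underside. Each tip is an upright 4 mm pin, from 7 mm above to 5 mm below this point, ending in a foot 7.2 mm in diameter, 5 to 8 mm below it. Pins at y = +-3.9 mm at rest; fully squeezed at +-19.8 mm and 3.5 mm nearer the pivot.
- pliers_left (a joint): Turn of the left lever: 0 at rest, 0.28 rad fully squeezed (tips spread); the right lever mirrors it. A spring pushes each handle out with about 12 N at rest, 16 N squeezed (20 N with the ring on). A light hold is a matter of finger opening: 58 to 59 mm holds it with each tip only 2 mm out; closing the fingers with 40 N or more squeezes it fully.
- ring: Steel snap ring, an open C 36 x 35 mm, 4 mm thick, 0.03 kg, flat on its holder, underside 60 mm above the bench. Origin: underside, near the middle of the bore. x points from the gap to the closed bow (bow's inner face at x = 16 mm), z up. The gap is on the -x side.
- ring_gap (a point): Middle of the ring's gap at the underside, 15 mm from the ring's origin along -x; axes as the ring. The tips go down into it side by side, pliers' x along the ring's x. The ends are lugs 6 mm tall with V notches facing each other, where pins seat at y = +-10.5 mm relaxed and about 2 mm nearer the bow, y = +-19.8 mm, spread. The feet then lie under the lugs and carry the ring.
- ring_left (a joint): How far the ring's left arm is spread: 0 relaxed, about 0.28 rad with the pliers fully squeezed (the right arm mirrors it). Springs back with 2 N (relaxed) to 3.5 N (spread) at each lug. Relaxed, the ring does not pass over the spindle.
- ring_bore (a point): Point at half the ring's thickness, 1.5 mm from the ring's origin towards the bow. With the ring fully spread and this point on the spindle axis, the ring clears the 24 mm spindle by about 2.5 mm all round.
- holder: Fixed black block carrying the ring, top 60 mm above the bench, x = -6 to 24 mm, 50 mm wide, on a 10 mm foot (x = -18 to 42, 64 mm wide). A spigot 16 mm in diameter, 4 mm high, at x = 4 mm stands in the ring's bore. The lugs overhang its -x side, only the foot below. Origin on the bench under the ring's origin; ring turned at most 0.08 rad to it.
- groove (a point): Centre of the spindle's groove, on the spindle axis at mid height of the groove, 60 mm above the bench. The groove is 9 mm high (55.5 to 64.5 mm) and 19 mm in diameter; the spindle above and below it is 24 mm in diameter. The ring may come at any yaw.
- spindle_top (a point): Centre of the spindle's chamfered top, 83 mm above the bench. The spindle stands in the middle of the carousel.
- carousel: Fixed round slide carousel, 200 mm in diameter, its plate with flat glass slides up to 46 mm above the bench; a black hub 34 mm in diameter rises to 50 mm, and the spindle from it to 83 mm. Origin on the bench on the spindle axis.
- stand: Fixed narrow stand under the pliers' spine, top 50 mm above the bench; origin on the bench under the pliers' pivot.
- reagent: Small amber bottle, 32 mm in diameter, 62 mm tall: leave alone.
- slide_box: Closed grey slide box, 60 x 90 x 32 mm: leave alone.
- mouse: Black computer mouse, about 100 x 58 x 30 mm: leave alone.
There are look-alikes about, which are no part of the job. Of the things like the carousel, leave any that is green; of the rest the larger one is meant.

How it is judged:
By the outcome, as a careful person would: the job done as asked, in the order asked, and still so for the second after the job is handed in, while the arm keeps its last pose, push and grip.
It also fails if it takes over 54 s, if anything falls off the work surface, if the arm or the gripper's body presses on something with over 40 N, if the wrist force passes 120 N, or if a joint passes its speed limit or range.

## Robot

A 7-joint arm with a two-finger parallel gripper is mounted at the origin on the work surface. World frame = base frame: x ahead of the robot, y to its left, z up, the work surface at z = 0. Lengths are in m, angles in rad, forces in N, time in s.
With the tool pointing down it reaches from about 0.35 to 0.9 m from the base axis. Payload 7.2 kg.
Tool frame: the origin (TCP) lies at the very end of the fingers, on their centre line; the grasp point (between the pads) lies 19 mm behind it (grip_depth is the distance from the TCP to the grasp point, in m); y points along the fingers, z is the direction in which the jaws open and shut, and the axes are right-handed (so a half turn about y gives the same grasp; the last joint's range is limited). The gripper opens to 88 mm and grips with 3 to 60 N. Pads are 20 mm wide; open, the fingers measure 115 mm over their backs; the gripper's body (75 mm by 178 mm) begins 61 mm behind the grasp point.
Start: joints at [1.272, 0.411, -0.013, 1.596, 0.006, 1.134, -0.082], TCP at [0.143, -0.608, 0.223] pointing down, gripper open.
Joint ranges: [-2.95, 2.95], [-0.29, 1.99], [-1.47, 1.44], [0.14, 2.54], [-1.03, 4.17], [0.13, 1.85], [-2.86, 2.86]. Speed limits (rad/s): [2.39, 2.39, 3.01, 3.01, 3.14, 3.14, 3.14].

## Interface

Orientations are given as a unit quaternion [x, y, z, w].
In Python, from plant import * gives the robot as it stands.
- The arm moves only by the tool servo_tool, never from a script. Its argument "moves" is text: rows parted by semicolons, each of 7 numbers parted by spaces: the shift along the world's x, y, z in units of 50 mm (1.0 is 50 mm), then the turn, a rotation vector about the world's x, y, z in units of 6 degrees (1.0 is 6 degrees), then the opening, from 0 (shut) to 1 (fully open). In form: x y z rx ry rz hand; .... A call has 1 to 8 rows; each row is the pose to reach, as a shift and turn from the pose commanded when the call began; what a row does not reach only later rows make up. A row lasts 1/8 s, in which the tool goes at most 62.5 mm and 10.7 degrees, less where a joint would pass 70% of its speed; a pose out of reach is approached as far as the arm can. A call with a gripper value outside its range is refused whole. The fingers move at their own pace and stop on an object; "newtons" is the grip in N (left out, the last holds). Time passes only in rows, so rows that repeat a pose let the fingers close. It gives the time, the measured TCP pose, the force and the opening at its end, in the units of the state.
- observe(): the state, without advancing time (a new reading comes with each control period).
- read_camera(name): name is "scene" or "top" or "wrist"; returns the picture (420x560x3 uint8, blue, green, red); there is no depth.
- camera_model(name): a dict with "vfov" (degrees; the focal length in pixels is half the picture's height over the tangent of half this angle, whatever the lens; pixels are square), "cx", "cy" (the principal point, pixels), "cam_to_world" (4x4, takes a point from camera to world coordinates). Camera axes: x right, y up, looking along -z (the intrinsics and any distortion apply to the point x, -y, -z); pixel columns grow to the right and rows downward; lengths in m; the calibration is good to about 2 mm. The wrist camera is an equidistant fisheye: a pixel r from the principal point sees the ray r / f radians off the axis. A picture is of the moment at which its call begins: read the wrist's pose just before it. camera_model takes no time and is no camera call; for the wrist camera it gives the pose at the moment of the call.
- finish_job(): hands the job in, once; it reports no verdict.
Trained networks look in the newest picture that a camera, given by its name, has taken for a name from the list of things; names that differ only in an ending like _2 or _b are one class to them, and where a whole thing is asked for, a point or a joint stands for the part that bears it (a point fixed in the world has none). Each returns a list of dicts, best first, with "conf" (0 to 1); they miss things now and then, are a little off and sometimes report something else, mostly with a low value. They report only what shows in the picture. A call takes as long as a camera call. They do not tell look-alikes from the thing itself.
- regions_of(camera, target): "mask" (420x560 bool, what is visible of it) and "location" ([row, column] in pixels, amid what is visible of it).
The state is a dict: "clock": time; "qpos": joint angles; "joint_velocities": joint speeds; "effort": joint torques, N m; "tcp_pos": TCP position; "eef_rot": TCP orientation; "wrist_force": force on the tool from outside, world axes, zero at the start; "moment": the same for the moment, N m; "opening": finger opening in m.
Only numpy, scipy, OpenCV 4.12 (cv2) and the standard library are available. Lean on these libraries where they do the work, as an engineer would, in place of code of your own. Each camera call takes 0.05 s, during which the arm holds its last target.

## Working session

There is one attempt and no reset: what is moved stays moved. The work goes in short steps, Python scripts to look and compute and a tool call to move; the robot and the scene stay as the last step left them, time stands still between calls to the robot, and variables do not carry over. Pictures are saved under pics/ and viewed, and the job is handed in when it is done.

Besides the shell and the picture viewer there is one more tool, called after "Call:" in YAML: its name, and indented under it one key for each argument. servo_tool: Moves the arm, as the interface text tells. Its arguments: {"type":"object","properties":{"moves":{"type":"string"},"newtons":{"type":"number"}},"required":["moves"]}

```bash
ls; mkdir -p pics; python3 - <<'E'
from plant import *
import cv2
o=observe(); print({k:(v if not hasattr(v,'round') else v) for k,v in o.items()})
for n in ("scene","top","wrist"):
    m=camera_model(n); print(n,m)
    cv2.imwrite(f"pics/{n}0.png",read_camera(n))
E
```

```text
pics
{'clock': 0.0, 'qpos': array([ 1.27179515,  0.41190669, -0.01272191,  1.59700038,  0.00557715,
        1.13427744, -0.08224072]), 'joint_velocities': array([ 0.00038726,  0.00018491, -0.00011328, -0.00018079,  0.00128137,
        0.00142089, -0.00072436]), 'effort': array([-2.02749769e-03, -5.87942290e+01,  6.41058739e-01, -2.91077024e+01,
       -5.38239127e-02,  1.83532195e-02,  1.55882881e-04]), 'tcp_pos': array([ 0.1428376 , -0.60796681,  0.22182265]), 'eef_rot': array([-0.0815068 ,  0.70294652, -0.70186169,  0.08132036]), 'wrist_force': array([-0.24363048, -0.24462017,  1.46547439]), 'moment': array([-0.02138483,  0.04246191, -0.00621962]), 'opening': 0.0879690916534047}
scene {'vfov': 52.851004567574485, 'cx': 283.37882783875955, 'cy': 209.61783758735908, 'cam_to_world': array([[-0.54153867, -0.62915752,  0.5575811 ,  1.16486588],
       [ 0.84067135, -0.40745005,  0.35672978,  0.37161606],
       [ 0.00274722,  0.66192543,  0.74956466,  0.87512827],
       [ 0.        ,  0.        ,  0.        ,  1.        ]])}
top {'vfov': 54.52590620831841, 'cx': 271.033686800888, 'cy': 216.18500040545814, 'cam_to_world': array([[ 0.01702431,  0.99341174, -0.11332823,  0.42245959],
       [-0.99980903,  0.01582603, -0.01146485, -0.0258209 ],
       [-0.00959578,  0.11350177,  0.99349145,  1.22268929],
       [ 0.        ,  0.        ,  0.        ,  1.        ]])}
wrist {'vfov': 65.70646984690485, 'cx': 280.50521114865995, 'cy': 206.50650352533205, 'cam_to_world': array([[ 2.28914271e-01,  9.32895225e-01,  2.78037329e-01,
         2.18845184e-01],
       [-9.73446456e-01,  2.19525906e-01,  6.48873884e-02,
        -5.89792717e-01],
       [-5.03261722e-04, -2.85508102e-01,  9.58376163e-01,
         3.84896039e-01],
       [ 0.00000000e+00,  0.00000000e+00,  0.00000000e+00,
         1.00000000e+00]])}
```

View pics/top0.png

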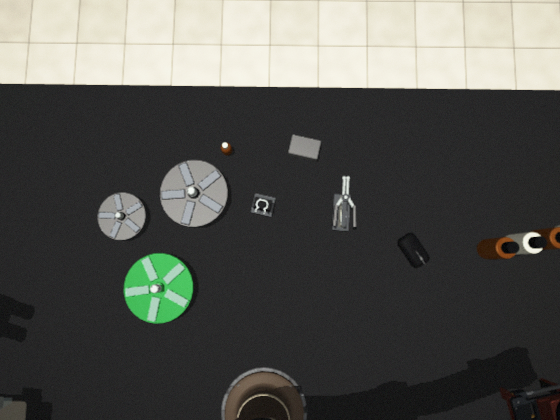

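View pics/scene0.png

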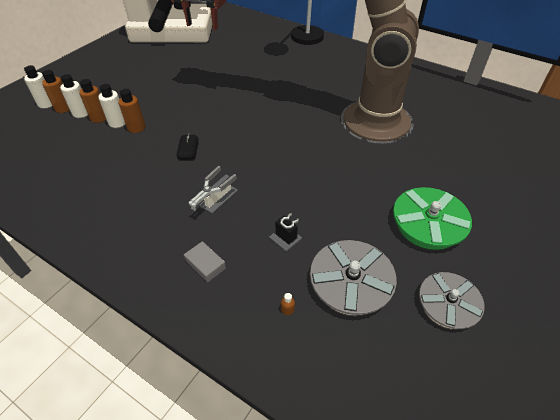

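View pics/wrist0.png

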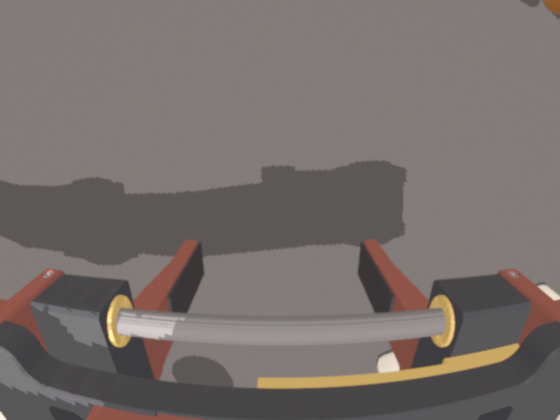

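```bash
cat > h.py <<'E'
from plant import *
import numpy as np, cv2
def ray(m,px,name):
    f=210/np.tan(np.radians(m["vfov"])/2)
    x=(px[0]-m["cx"])/f; y=(px[1]-m["cy"])/f
    if name=="wrist":
        r=np.hypot(x,y); s=np.sin(r)/r if r>1e-9 else 1
        d=np.array([x*s,-y*s,-np.cos(r)])
    else: d=np.array([x,-y,-1.])
    T=m["cam_to_world"]; return T[:3,3],T[:3,:3]@d
def unproj(name,px,z,m=None):
    m=m or camera_model(name)
    o,d=ray(m,px,name); return o+d*(z-o[2])/d[2]
def proj(name,P,m=None):
    m=m or camera_model(name)
    f=210/np.tan(np.radians(m["vfov"])/2)
    T=m["cam_to_world"]; c=T[:3,:3].T@(np.asarray(P,float)-T[:3,3])
    x,y,z=c[0],-c[1],-c[2]
    if name=="wrist":
        r=np.hypot(x,y); th=np.arctan2(r,z); k=th/r if r>1e-9 else 1/z
        return np.array([m["cx"]+f*x*k,m["cy"]+f*y*k])
    return np.array([m["cx"]+f*x/z,m["cy"]+f*y/z])
E
python3 - <<'E'
from h import *
top=cv2.imread("pics/top0.png");sc=cv2.imread("pics/scene0.png")
for cam in("top","scene"):
  for n,z in(("pliers",.06),("ring",.062),("holder",.03),("carousel",.046),("spindle_top",.083)):
    for r in regions_of(cam,n)[:4]:
        c=r["location"]; print(cam,n,round(r["conf"],2),np.round(c,1),np.round(unproj(cam,(c[1],c[0]),z)[:2],3),r["mask"].sum())
def crop(im,x,y,w,h,k): return cv2.resize(im[y:y+h,x:x+w],None,fx=k,fy=k,interpolation=cv2.INTER_CUBIC)
cv2.imwrite("pics/c1.png",cv2.convertScaleAbs(crop(top,150,140,220,110,3.6),alpha=1.6,beta=20))
cv2.imwrite("pics/c2.png",cv2.convertScaleAbs(crop(sc,180,160,220,160,3.6),alpha=1.3,beta=20))
E
```

```text
top pliers 0.79 [206.5 343.8] [ 0.586 -0.221] 571
top ring 0.29 [205.2 262.4] [0.586 0.013] 396
top holder 0.8 [203.8 262. ] [0.595 0.015] 407
top holder 0.72 [147.7 225.2] [0.764 0.129] 119
top holder 0.18 [193.3 195.2] [0.623 0.214] 3483
top carousel 0.71 [216.5 121.7] [0.549 0.423] 1776
top carousel 0.69 [207.3 343.9] [ 0.586 -0.224] 497
top carousel 0.56 [194.  191.9] [0.618 0.221] 3596
top spindle_top 0.86 [287.6 159.1] [0.349 0.294] 3878
top spindle_top 0.82 [217.8 122.6] [0.541 0.406] 1793
top spindle_top 0.57 [194.8 196.2] [0.61  0.201] 3598
scene pliers 0.85 [187.9 210.2] [ 0.6   -0.224] 556
scene holder 0.93 [233.3 286.5] [0.599 0.02 ] 675
scene holder 0.55 [221.4 296.3] [0.552 0.02 ] 11
scene carousel 0.93 [297.7 453.5] [0.562 0.434] 2786
scene carousel 0.8 [277.5 352.6] [0.636 0.223] 5003
scene carousel 0.67 [189.6 213.7] [ 0.59  -0.222] 583
scene carousel 0.56 [220.7 431.5] [0.374 0.316] 3808
scene spindle_top 0.85 [301.4 450.7] [0.601 0.429] 2847
scene spindle_top 0.69 [273.9 353.5] [0.651 0.227] 5148
scene spindle_top 0.64 [217.6 432.2] [0.398 0.316] 3736
```

View pics/c1.png

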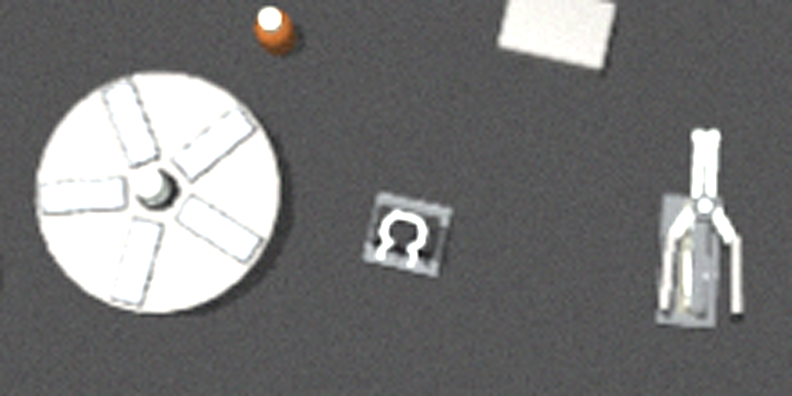

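View pics/c2.png

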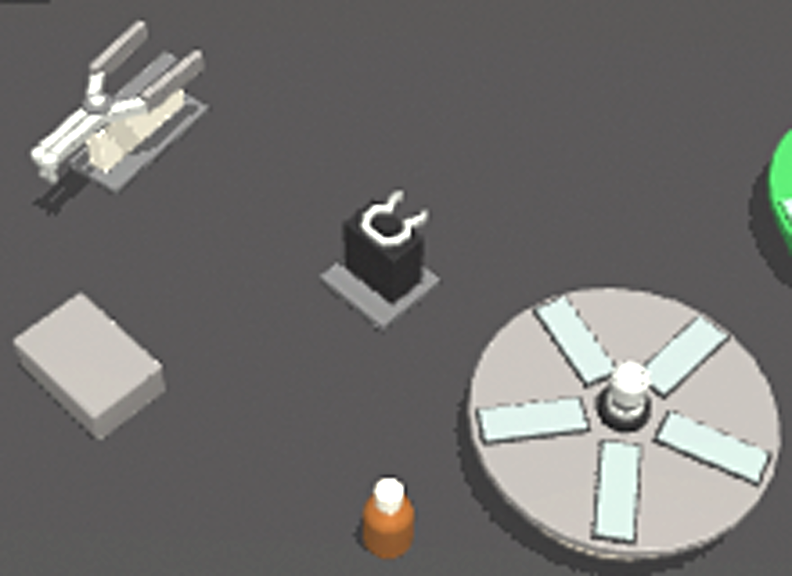

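```bash
python3 - <<'E'
from h import *
from scipy.spatial.transform import Rotation as R
o=observe(); print(np.round(R.from_quat(o["eef_rot"]).as_matrix(),3))
C=lambda x,y:(150+(x+.5)/3.6-.5,140+(y+.5)/3.6-.5)
S=lambda x,y:(180+(x+.5)/3.6-.5,160+(y+.5)/3.6-.5)
p=lambda s,px,z,c="top":print(s,np.round(unproj(c,px,z)[:2],4))
p("tipL",C(698,135),.067);p("tipR",C(714,135),.067);p("pivot",C(706,206),.068)
p("hL",C(665,308),.068);p("hR",C(739,316),.068)
p("lugL",C(381,262),.066);p("lugR",C(413,264),.066);p("bow",C(404,214),.064)
p("spt",C(153,188),.083); p("car",C(159,192),.046)
p("pivotS",S(97,101),.072,"scene");p("sptS",S(630,375),.083,"scene")
p("carS",(352.6,277.5),.046,"scene")
E
```

```text
[[-0.973  0.     0.229]
 [-0.229 -0.    -0.973]
 [-0.    -1.     0.   ]]
tipL [ 0.6708 -0.2194]
tipR [ 0.671  -0.2322]
pivot [ 0.6132 -0.2254]
hL [ 0.5313 -0.1928]
hR [ 0.5259 -0.251 ]
lugL [0.5645 0.0322]
lugR [0.5633 0.0068]
bow [0.6037 0.0148]
spt [0.6184 0.2125]
car [0.6215 0.2152]
pivotS [ 0.613  -0.2238]
sptS [0.6252 0.2171]
carS [0.6364 0.2228]
```

Call:
servo_tool:
  moves: "8.3 7.7 -0.6 0 0 -2.5 1;8.3 7.7 -0.6 0 0 -2.5 1;8.3 7.7 -0.6 0 0 -2.5 1;8.3 7.7 -0.6 0 0 -2.5 1;8.3 7.7 -0.6 0 0 -2.5 1;8.3 7.7 -0.6 0 0 -2.5 1;8.3 7.7 -0.6 0 0 -2.5 1;8.3 7.7 -0.6 0 0 -2.5 1"
  newtons: 60

```text
clock: 1.65
tcp_pos: [0.5102, -0.2677, 0.1964]
eef_rot: [-0.011, -0.707, 0.707, 0.011]
wrist_force: [0.2, -1.8, 0.0]
opening: 0.0877
```

Call:
servo_tool:
  moves: "0.9 0.85 0 0 0 0 1;0.9 0.85 0 0 0 0 1;0.9 0.85 0 0 0 0 1"

```text
clock: 2.02
tcp_pos: [0.5534, -0.2269, 0.196]
eef_rot: [-0.011, -0.707, 0.707, 0.011]
wrist_force: [-0.7, -0.5, -0.0]
opening: 0.0877
```

```bash
python3 - <<'E'
from h import *
o=observe();print(o["clock"],o["tcp_pos"],o["eef_rot"],o["joint_velocities"].round(3))
cv2.imwrite("pics/w1.png",read_camera("wrist"))
for r in regions_of("wrist","pliers"): print(r["conf"],r["location"])
E
```

```text
2.025 [ 0.5534128  -0.22689433  0.1959765 ] [-0.01056116 -0.70686282  0.70718427  0.01112772] [ 0.029 -0.009  0.019  0.01   0.001 -0.001  0.   ]
0.8 [159.5, 274.2]
```

View pics/w1.png

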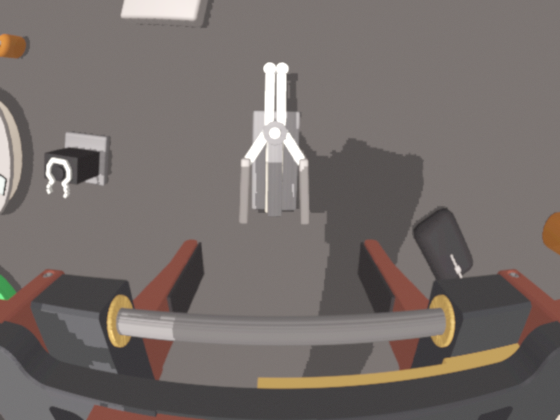

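```bash
cat > m.py <<'E'
from h import *
im=cv2.imread("pics/w1.png")
cv2.imwrite("pics/w1c.png",cv2.resize(im[50:230,220:330],None,fx=3.3,fy=3.3,interpolation=cv2.INTER_CUBIC))
cv2.imwrite("pics/w1d.png",cv2.resize(im[120:210,30:120],None,fx=6,fy=6,interpolation=cv2.INTER_CUBIC))
E
python3 m.py; python3 - <<'E'
from h import *
p=lambda s,px,z,c="wrist":print(s,np.round(unproj(c,px,z)[:2],4))
p("tL",(270,69),.067);p("tR",(282.5,69),.067);p("piv",(274.5,132),.07);p("hL",(243.5,221),.068);p("hR",(305,222),.068)
E
```

```text
tL [ 0.6702 -0.2228]
tR [ 0.6698 -0.2338]
piv [ 0.6134 -0.2249]
hL [ 0.5308 -0.1922]
hR [ 0.5279 -0.2506]
```

View pics/w1c.png

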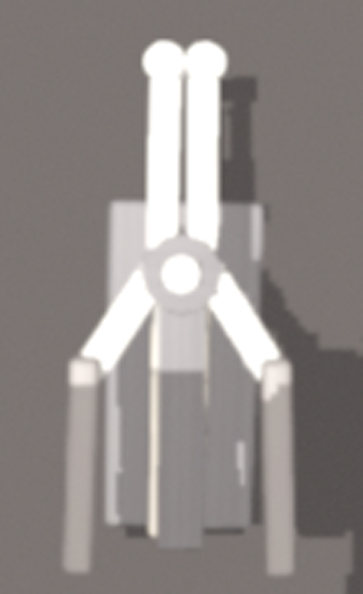

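View pics/w1d.png

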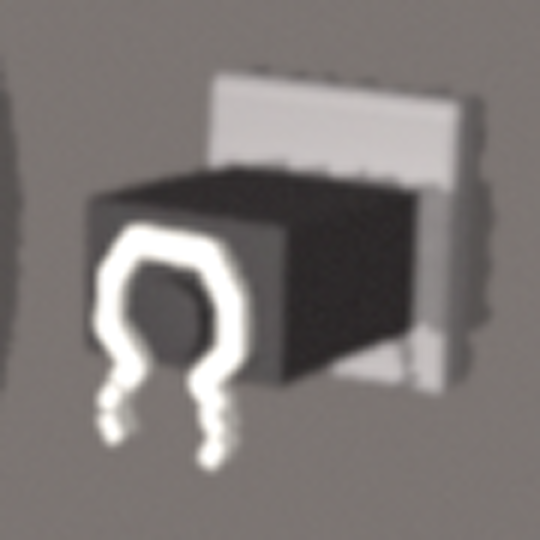

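Call:
servo_tool:
  moves: "0.12 0.09 -1 0 0 -0.1 1;0.12 0.09 -2 0 0 -0.1 1;0.12 0.09 -2.7 0 0 -0.1 1;0.12 0.09 -2.98 0 0 -0.1 1;0.12 0.09 -2.98 0 0 -0.1 1;0.12 0.09 -2.98 0 0 -0.1 1"

```text
clock: 2.88
tcp_pos: [0.5607, -0.2228, 0.0489]
eef_rot: [-0.016, -0.707, 0.707, 0.014]
wrist_force: [-0.3, 0.7, 0.5]
opening: 0.0877
```

```bash
python3 - <<'E'
from h import *
o=observe();print(o["clock"],o["tcp_pos"],o["eef_rot"],o["wrist_force"])
cv2.imwrite("pics/w2.png",read_camera("wrist"))
cv2.imwrite("pics/s2.png",cv2.resize(read_camera("scene")[120:260,140:340],None,fx=4,fy=4,interpolation=cv2.INTER_CUBIC))
E
```

```text
2.875 [ 0.56072651 -0.22280441  0.04886992] [-0.01572544 -0.70662723  0.70727158  0.01405672] [-0.29826279  0.7389709   0.50095068]
```

View pics/w2.png

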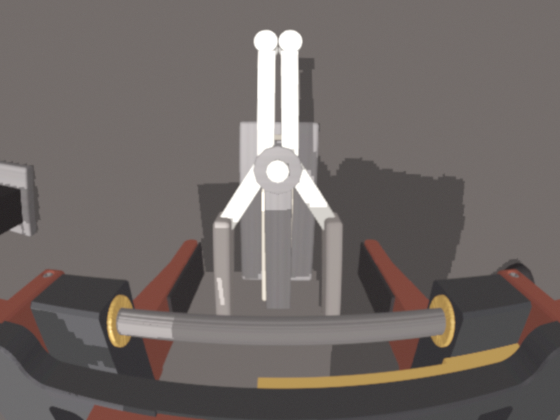

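View pics/s2.png

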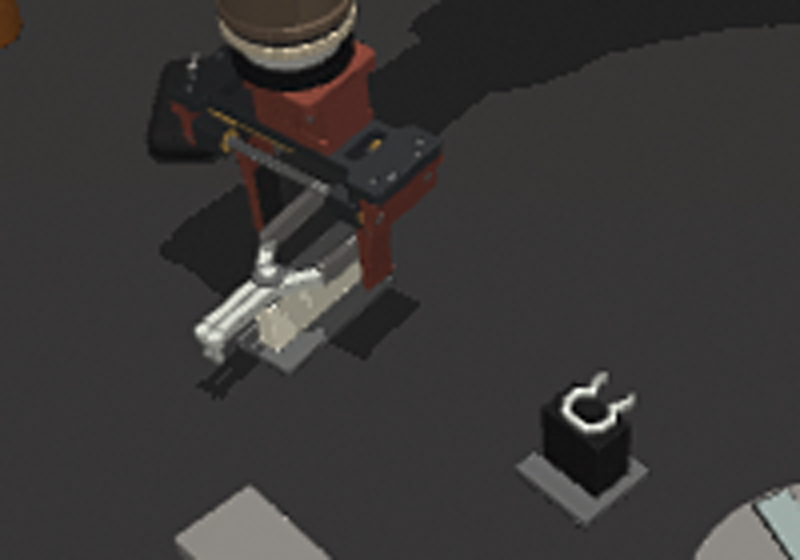

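Call:
servo_tool:
  moves: "-0.02 0 -0.04 0 0 0 1;-0.02 0 -0.04 0 0 0 0.66;-0.02 0 -0.04 0 0 0 0.66;-0.02 0 -0.04 0 0 0 0.66;-0.02 0 -0.04 0 0 0 0.66;-0.02 0 -0.04 0 0 0 0.66"
  newtons: 60

```text
clock: 3.72
tcp_pos: [0.5579, -0.2218, 0.0452]
eef_rot: [0.014, 0.707, -0.707, -0.015]
wrist_force: [-4.2, 1.1, 4.8]
opening: 0.0584
```

Call:
servo_tool:
  moves: "0 0 0.2 0 0 0 0.66;0 0 0.6 0 0 0 0.66;0 0 1 0 0 0 0.66;0 0 1.2 0 0 0 0.66;0 0 1.2 0 0 0 0.66;0 0 1.2 0 0 0 0.66"

```text
clock: 4.47
tcp_pos: [0.5584, -0.2219, 0.1045]
eef_rot: [0.014, 0.707, -0.707, -0.015]
wrist_force: [-0.2, 0.2, -2.0]
opening: 0.0583
```

```bash
python3 - <<'E'
from h import *
o=observe();print(o["clock"],o["tcp_pos"],o["eef_rot"],o["wrist_force"],o["moment"],o["opening"])
cv2.imwrite("pics/w3.png",read_camera("wrist"))
cv2.imwrite("pics/s3.png",cv2.resize(read_camera("scene")[120:260,140:340],None,fx=4,fy=4,interpolation=cv2.INTER_CUBIC))
E
```

```text
4.475 [ 0.55841134 -0.22193236  0.10451673] [ 0.0143592   0.70703194 -0.70687775 -0.01494985] [-0.19273075  0.20783302 -1.99499883] [0.02057686 0.05173659 0.02281985] 0.05829377769041453
```

View pics/w3.png

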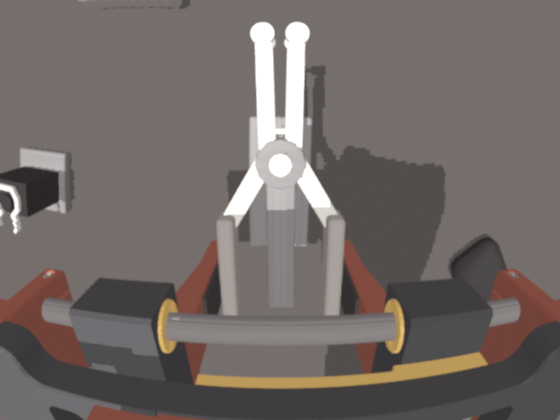

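View pics/s3.png

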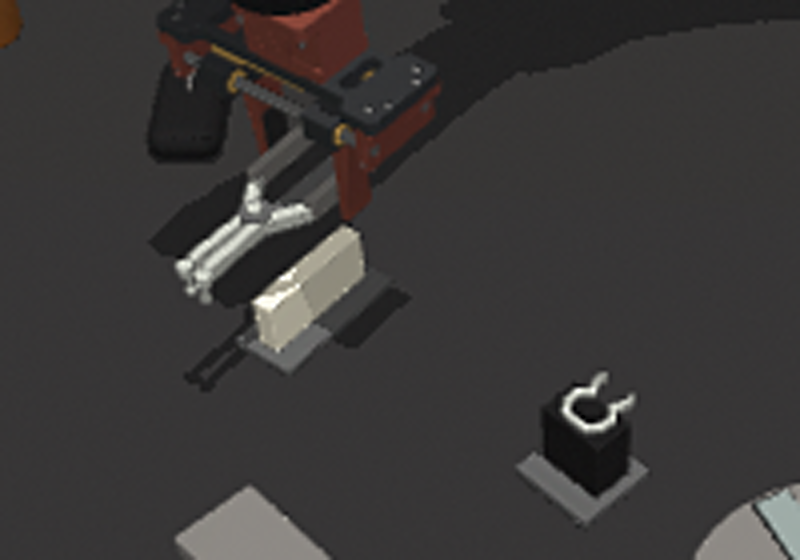

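Call:
servo_tool:
  moves: "-0.2 0.4 0 0 0 0 0.66;-0.7 1.3 0 0 0 -0.2 0.66;-1.2 2.3 0 0 0 -0.4 0.66;-1.8 3.3 0 0 0 -0.5 0.66;-2.3 4.2 0 0 0 -0.7 0.66;-2.65 4.9 0 0 0 -0.75 0.66;-2.8 5.2 0 0 0 -0.75 0.66;-2.8 5.2 0 0 0 -0.75 0.66"

```text
clock: 5.58
tcp_pos: [0.4183, 0.0389, 0.1051]
eef_rot: [0.041, 0.706, -0.706, -0.042]
wrist_force: [1.1, 0.2, -1.0]
opening: 0.0585
```

Call:
servo_tool:
  moves: "0 0 0 0 0 0 0.66;0 0 0 0 0 0 0.66"

```text
clock: 5.82
tcp_pos: [0.4192, 0.037, 0.1051]
eef_rot: [-0.043, -0.706, 0.706, 0.043]
wrist_force: [-0.2, -0.5, -2.6]
opening: 0.0578
```

```bash
python3 - <<'E'
from h import *
o=observe();print(o["clock"],o["tcp_pos"],o["eef_rot"],o["wrist_force"],o["moment"],o["opening"])
im=read_camera("wrist")
np.save("m4.npy",camera_model("wrist"),allow_pickle=True)
cv2.imwrite("pics/w4.png",im)
cv2.imwrite("pics/w4c.png",cv2.resize(im[0:160,200:360],None,fx=3.7,fy=3.7,interpolation=cv2.INTER_CUBIC))
E
```

```text
5.825 [0.41919972 0.0370431  0.10508549] [-0.04296659 -0.70573284  0.70586464  0.04301321] [-0.16561654 -0.52223459 -2.60769512] [ 0.07483786 -0.00206758  0.0483099 ] 0.05783741298936703
```

View pics/w4.png

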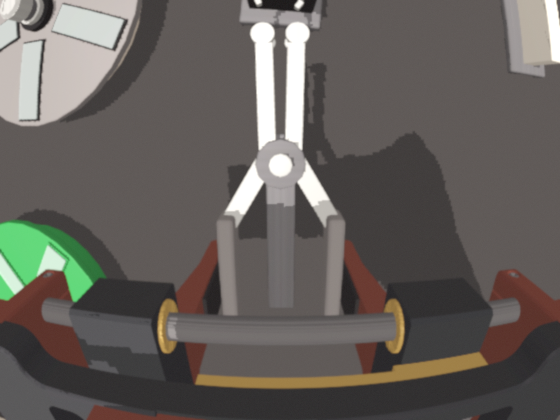

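View pics/w4c.png

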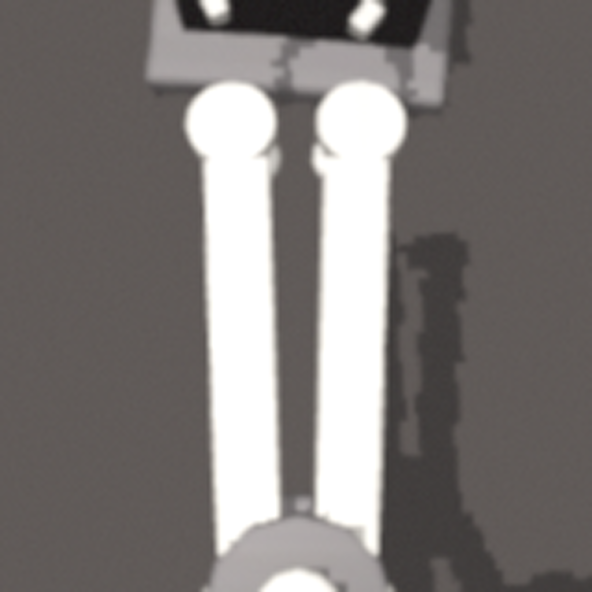

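Call:
servo_tool:
  moves: "0.2 -0.4 0.6 0 0 0 0.66;0.4 -0.8 1.2 0 0 0 0.66;0.4 -0.9 1.6 0 0 0 0.66;0.4 -0.9 1.6 0 0 0 0.66;0.4 -0.9 1.6 0 0 0 0.66"

```text
clock: 6.5
tcp_pos: [0.4382, -0.007, 0.1843]
eef_rot: [-0.042, -0.706, 0.706, 0.043]
wrist_force: [0.6, 0.2, -2.7]
opening: 0.0581
```

```bash
python3 - <<'E'
from h import *
o=observe();print(o["clock"],o["tcp_pos"],o["eef_rot"],o["wrist_force"],o["opening"])
np.save("m5.npy",camera_model("wrist"),allow_pickle=True)
im=read_camera("wrist")
cv2.imwrite("pics/w5.png",im)
for r in regions_of("wrist","ring")[:2]: print(r["conf"],r["location"])
E
```

```text
6.5 [ 0.43824769 -0.00703236  0.18433892] [-0.04205871 -0.70580806  0.7058534   0.04286063] [ 0.62842059  0.19401675 -2.69347576] 0.05813731302707364
0.79 [42.8, 223.3]
```

View pics/w5.png

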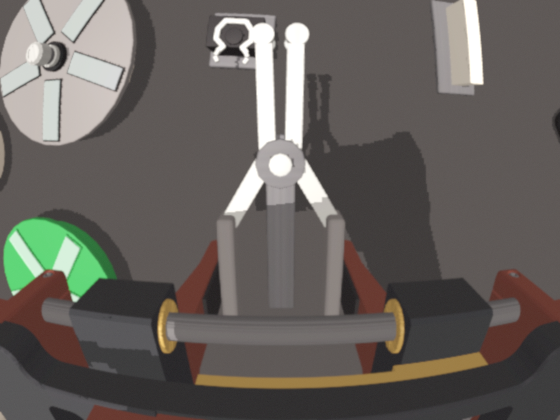

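Call:
servo_tool:
  moves: "0.5 -0.6 0 0 0 0 0.66;0.5 -0.6 0 0 0 0 0.66;0.5 -0.6 0 0 0 0 0.66"

```text
clock: 6.98
tcp_pos: [0.4631, -0.0364, 0.1844]
eef_rot: [0.042, 0.706, -0.706, -0.043]
wrist_force: [-0.5, -0.4, -4.2]
opening: 0.058
```

```bash
python3 - <<'E'
from h import *
o=observe();print(o["clock"],o["tcp_pos"],o["eef_rot"],o["wrist_force"],o["opening"])
np.save("m6.npy",camera_model("wrist"),allow_pickle=True)
im=read_camera("wrist")
cv2.imwrite("pics/w6.png",im)
cv2.imwrite("pics/w6c.png",cv2.resize(im[10:110,170:310],None,fx=5.5,fy=5.5,interpolation=cv2.INTER_CUBIC))
for r in regions_of("wrist","ring")[:2]: print(r["conf"],r["location"])
E
```

```text
6.975 [ 0.46309996 -0.03644969  0.18437558] [ 0.04163367  0.70595354 -0.70572781 -0.04294751] [-0.54102181 -0.37980063 -4.24229452] 0.05799453355184172
0.91 [76.5, 211.8]
```

View pics/w6c.png

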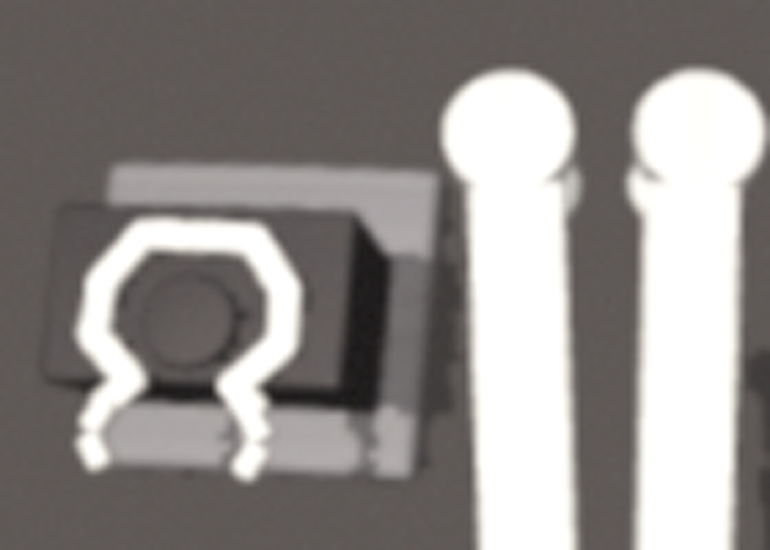

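```bash
python3 - <<'E'
from h import *
m=np.load("m6.npy",allow_pickle=True).item()
from scipy.spatial.transform import Rotation as R
C=lambda x,y:(170+(x+.5)/5.5-.5,10+(y+.5)/5.5-.5)
U=lambda x,y,z:unproj("wrist",C(x,y),z,m)[:2]
vl=U(83,436,.066);vr=U(266,437,.066);bo=U(190,220,.064);bi=U(188,252,.064)
sl=U(80,325,.064);sr=U(300,315,.064)
print("ring",vl,vr,bo,bi,sl,sr)
g=(vl+vr)/2; d=bi-g; print("gap",g,"len",np.linalg.norm(d),"yaw bow",np.arctan2(d[1],d[0]),"yaw lugs",np.arctan2(-(vl-vr)[0],(vl-vr)[1]),"width",np.linalg.norm(vl-vr), np.linalg.norm(sl-sr))
tl=U(510,129,.2062);tr=U(699,130,.2062);t=(tl+tr)/2
pv=unproj("wrist",(280,165),.2082,m)[:2]
print("tips",tl,tr,t,np.linalg.norm(tl-tr)); d=t-pv;print("pivot",pv,np.linalg.norm(d),"yaw",np.arctan2(d[1],d[0]), np.arctan2(-(tl-tr)[0],(tl-tr)[1]))
T=np.array([0.46309996,-0.03644969]);Q=R.from_quat([0.04163367,0.70595354,-0.70572781,-0.04294751]).as_matrix();z=Q[:2,2];print("tool yaw",np.arctan2(z[0],-z[1]) ,"tip rel TCP",t-T,"cam",m["cam_to_world"][:3,3])
for p in((.564,.0195,.066),): print(proj("wrist",p,m))
E
```

```text
ring [0.5735155  0.03466882] [0.56806709 0.0052064 ] [0.60574841 0.01341283] [0.60050415 0.01434007] [0.59198966 0.03340959] [ 0.58695307 -0.0022629 ]
gap [0.57079129 0.01993761] len 0.030235522170282605 yaw bow -0.18620549570752742 yaw lugs -0.1828615905080439 width 0.029961970137384664 0.03602629581644333
tips [ 0.57643931 -0.04198289] [ 0.574595  -0.0565105] [ 0.57551716 -0.04924669] 0.014644215892667243
pivot [ 0.51809912 -0.04255956] 0.05780613045664408 yaw -0.11594162972829225 -0.12627681378032934
tool yaw -0.11968752571692423 tip rel TCP [ 0.1124172 -0.012797 ] cam [ 0.54084534 -0.04543692  0.3472018 ]
[202.60218968  96.33389098]
```

Call:
servo_tool:
  moves: "-0.03 0.5 0 0 0 -0.3 0.66;-0.08 1.1 0 0 0 -0.62 0.66;-0.08 1.53 0 0 0 -0.62 0.66;-0.08 1.53 -0.5 0 0 -0.62 0.66;-0.08 1.53 -1.2 0 0 -0.62 0.66;-0.08 1.53 -1.8 0 0 -0.62 0.66;-0.08 1.53 -2.1 0 0 -0.62 0.66;-0.08 1.53 -2.1 0 0 -0.62 0.66"

```text
clock: 8.07
tcp_pos: [0.4591, 0.0397, 0.0797]
eef_rot: [-0.064, -0.704, 0.704, 0.066]
wrist_force: [0.7, 0.7, -1.3]
opening: 0.0582
```

Call:
servo_tool:
  moves: "0 0 0 0 0 0 0.66;0 0 0 0 0 0 0.66"

```text
clock: 8.32
tcp_pos: [0.4606, 0.0396, 0.0812]
eef_rot: [0.066, 0.704, -0.704, -0.065]
wrist_force: [-0.1, 0.6, -1.7]
opening: 0.058
```

```bash
cat > look.py <<'E'
from h import *
import sys
from scipy.spatial.transform import Rotation as R
n=sys.argv[1]; x,y,w,h,k=map(float,sys.argv[2:7])
o=observe();Q=R.from_quat(o["eef_rot"]).as_matrix();z=Q[:2,2]
if z[1]>0: z=-z
print(o["clock"],o["tcp_pos"].round(4),"yaw",np.arctan2(z[0],-z[1]).round(4),"ydir",Q[:,1].round(3),o["wrist_force"].round(1),o["moment"].round(2),round(o["opening"],4))
np.save(f"m{n}.npy",camera_model("wrist"),allow_pickle=True)
im=read_camera("wrist")
cv2.imwrite(f"pics/w{n}.png",im)
x,y,w,h=map(int,(x,y,w,h))
cv2.imwrite(f"pics/w{n}c.png",cv2.resize(im[y:y+h,x:x+w],None,fx=k,fy=k,interpolation=cv2.INTER_CUBIC))
if len(sys.argv)>7:
    x,y,w,h,k=map(int,sys.argv[7:12])
    im=read_camera("scene"); cv2.imwrite(f"pics/s{n}c.png",cv2.resize(im[y:y+h,x:x+w],None,fx=k,fy=k,interpolation=cv2.INTER_CUBIC))
E
python3 look.py 7 200 0 160 110 5 230 170 110 90 7
```

```text
8.325 [0.4606 0.0396 0.0812] yaw -0.1851 ydir [ 0.002  0.    -1.   ] [-0.1  0.6 -1.7] [ 0.07  0.01 -0.  ] 0.058
```

View pics/w7c.png

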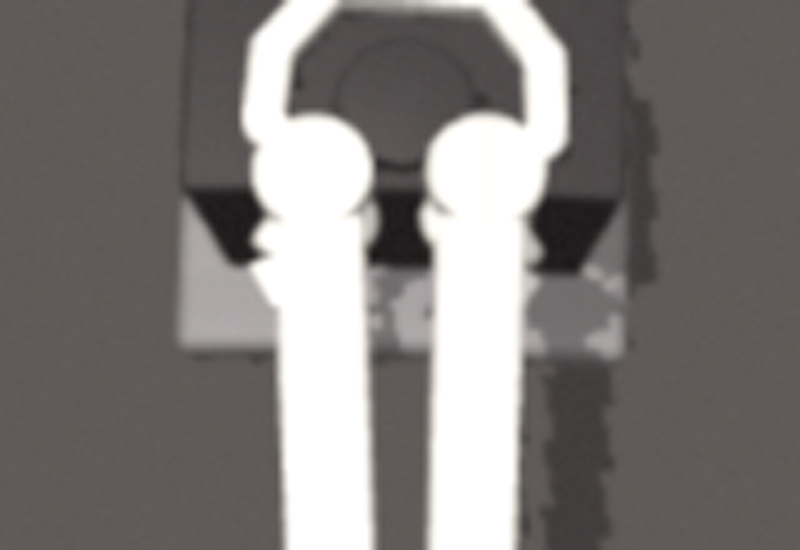

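View pics/s7c.png

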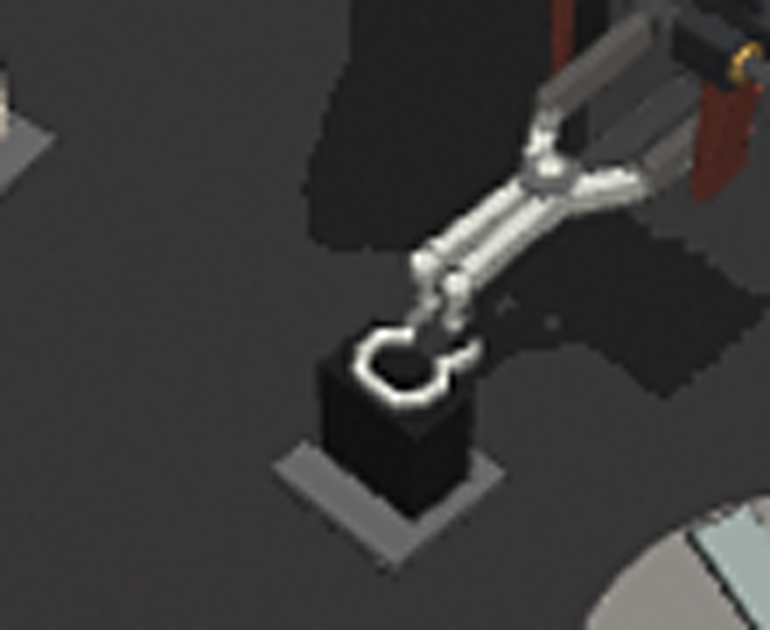

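```bash
python3 - <<'E'
from h import *
m=np.load("m7.npy",allow_pickle=True).item()
C=lambda x,y:(200+(x+.5)/5-.5,(y+.5)/5-.5)
U=lambda x,y,z:unproj("wrist",C(x,y),z,m)[:2]
T=np.array([.4606,.0396]);yaw=-.1851;c,s=np.cos(yaw),np.sin(yaw)
loc=lambda p:np.round(np.array([[c,s],[-s,c]])@(p-T)*1000,1)
for n,a in dict(tL=(314,170,.103),tR=(486,170,.103),fL=(378,218,.0805),fR=(421,218,.0805),vL=(250,252,.066),vR=(541,260,.066),rL=(243,105,.064),rR=(571,110,.064),biL=(335,8,.064),biR=(490,11,.064),spigL=(338,100,.064),spigR=(473,100,.064),spigF=(405,168,.064)).items(): print(n,loc(U(*a)))
E
```

```text
tL [113.   8.]
tR [112.9  -6.7]
fL [113.4   2.9]
fR [113.4  -1.4]
vL [112.9  16.9]
vR [112.  -14.5]
rL [130.7  18. ]
rR [130.1 -18. ]
biL [142.3   7.9]
biR [142.   -9.2]
spigL [131.    7.5]
spigR [131.   -7.3]
spigF [122.8   0.2]
```

Call:
servo_tool:
  moves: "-0.01 0.05 0 0 0 -0.19 0.66;-0.01 0.05 -0.1 0 0 -0.19 0.66;-0.01 0.05 -0.2 0 0 -0.19 0.66;-0.01 0.05 -0.3 0 0 -0.19 0.66;-0.01 0.05 -0.4 0 0 -0.19 0.66;-0.01 0.05 -0.47 0 0 -0.19 0.66;-0.01 0.05 -0.47 0 0 -0.19 0.66"

```text
clock: 9.3
tcp_pos: [0.4591, 0.042, 0.0564]
eef_rot: [-0.072, -0.703, 0.703, 0.072]
wrist_force: [0.4, 0.3, -2.5]
opening: 0.058
```

```bash
python3 look.py 8 200 0 160 110 5 230 170 110 90 7
```

```text
9.3 [0.4591 0.042  0.0564] yaw -0.2047 ydir [-0.001 -0.    -1.   ] [ 0.4  0.3 -2.5] [ 0.03  0.08 -0.02] 0.058
```

View pics/w8c.png

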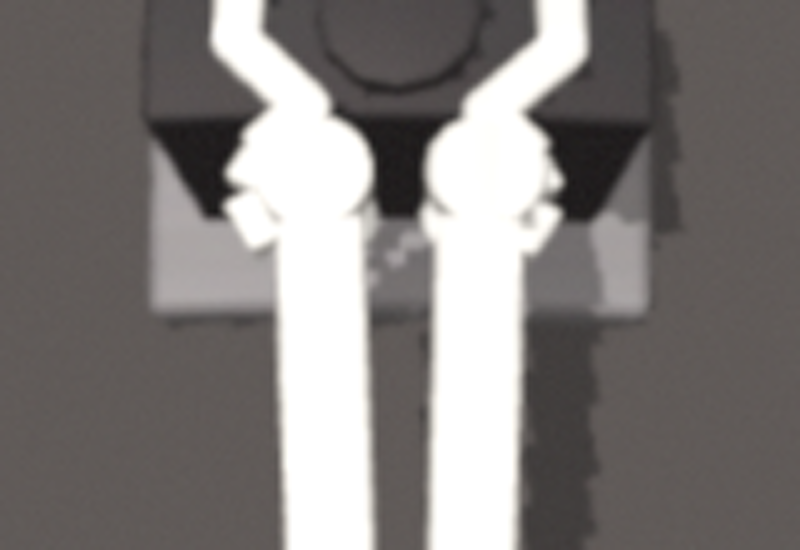

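View pics/s8c.png

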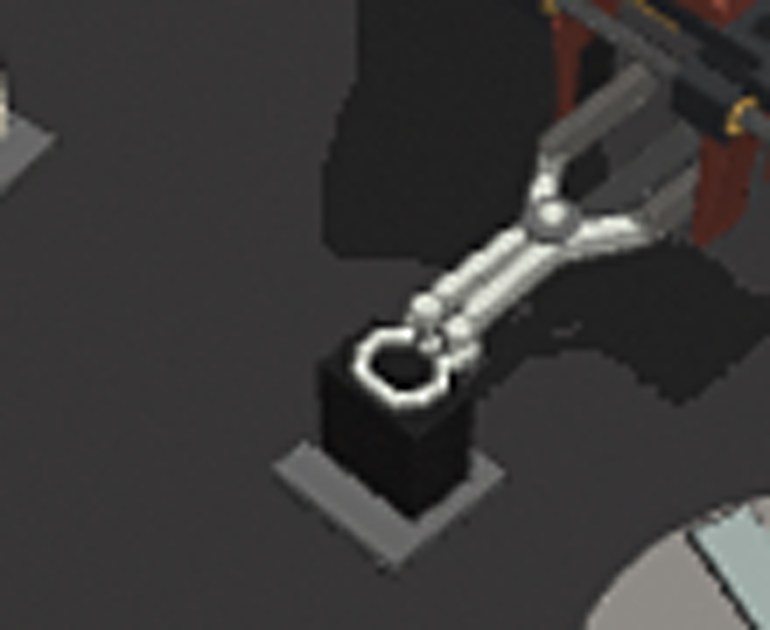

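```bash
python3 - <<'E'
from h import *
m=np.load("m8.npy",allow_pickle=True).item()
C=lambda x,y:(200+(x+.5)/5-.5,(y+.5)/5-.5)
U=lambda x,y,z:unproj("wrist",C(x,y),z,m)[:2]
T=np.array([.4591,.042]);yaw=-.2047;c,s=np.cos(yaw),np.sin(yaw)
loc=lambda p:np.round(np.array([[c,s],[-s,c]])@(p-T)*1000,1)
for n,a in dict(tL=(314,170,.0782),tR=(486,170,.0782),fL=(378,220,.0555),fR=(421,220,.0555),vL=(228,187,.066),vR=(562,192,.066),vL0=(228,187,.060),vR0=(562,192,.060),nL=(330,105,.064),nR=(465,105,.064),rL=(211,30,.064),rR=(589,30,.064),spigF=(403,90,.064),holdL=(147,120,.06),holdR=(653,120,.06)).items(): print(n,loc(U(*a)))
E
```

```text
tL [113.    7.9]
tR [113.   -6.7]
fL [113.2   2.8]
fR [113.2  -1.4]
vL [114.5  16.6]
vR [114.  -14.4]
vL0 [116.   17.2]
vR0 [115.4 -15. ]
nL [123.1   7.2]
nR [123.1  -5.5]
rL [131.4  18.6]
rR [131.4 -17.3]
spigF [124.6   0.3]
holdL [123.4  25.2]
holdR [123.4 -24. ]
```

Call:
servo_tool:
  moves: "0.04 -0.01 0.02 0 0 0 0.66;0.04 -0.01 0.02 0 0 0 0.62;0.04 -0.01 0.02 0 0 0 0.58;0.04 -0.01 0.02 0 0 0 0.58;0.04 -0.01 0.02 0 0 0 0.58"
  newtons: 60

```text
clock: 10.02
tcp_pos: [0.4613, 0.0414, 0.0577]
eef_rot: [-0.072, -0.703, 0.703, 0.072]
wrist_force: [0.4, -0.2, -2.0]
opening: 0.0515
```

```bash
python3 look.py 9 200 0 160 110 5
```

```text
10.025 [0.4613 0.0414 0.0577] yaw -0.2048 ydir [-0. -0. -1.] [ 0.4 -0.2 -2. ] [ 0.   -0.01 -0.03] 0.0515
```

View pics/w9c.png

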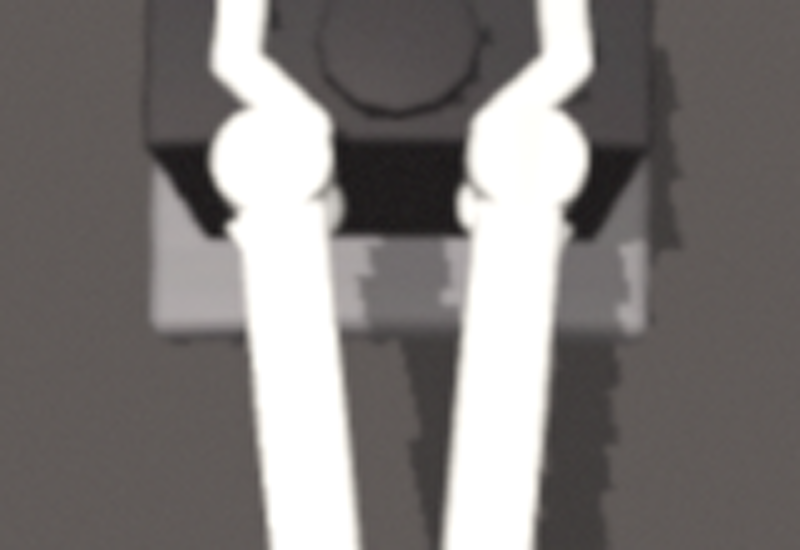

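Call:
servo_tool:
  moves: "0.01 0 0 0 0 0 0.53;0.03 -0.01 0 0 0 0 0.48;0.05 -0.01 0 0 0 0 0.43;0.07 -0.015 0 0 0 0 0.38;0.09 -0.02 0 0 0 0 0.33;0.09 -0.02 0 0 0 0 0.2;0.09 -0.02 0 0 0 0 0;0.09 -0.02 0 0 0 0 0"
  newtons: 60

```text
clock: 11.08
tcp_pos: [0.4621, 0.0429, 0.0568]
eef_rot: [0.068, 0.704, -0.703, -0.073]
wrist_force: [-10.8, 9.1, 0.5]
opening: 0.0303
```

```bash
python3 look.py 10 180 0 200 140 4 230 170 110 90 7
```

```text
11.075 [0.4621 0.0429 0.0568] yaw -0.2006 ydir [-0.007  0.001 -1.   ] [-10.8   9.1   0.5] [2.05 2.13 0.64] 0.0303
```

View pics/w10c.png

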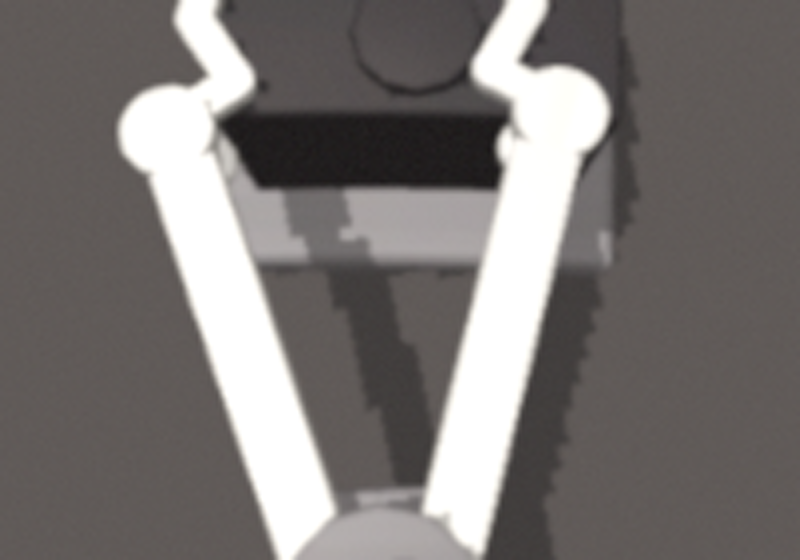

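View pics/s10c.png

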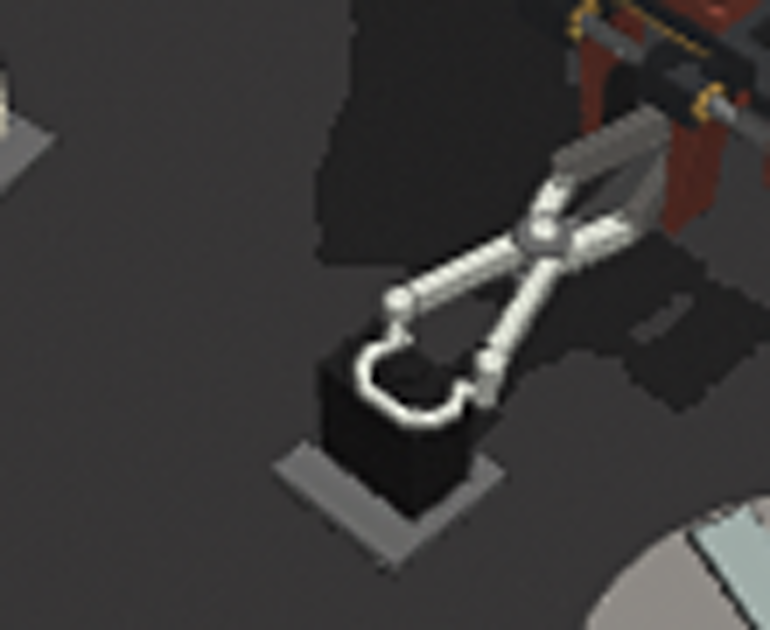

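```bash
python3 - <<'E'
from h import *
m=np.load("m10.npy",allow_pickle=True).item()
C=lambda x,y:(180+(x+.5)/4-.5,(y+.5)/4-.5)
U=lambda x,y,z:unproj("wrist",C(x,y),z,m)[:2]
T=np.array([.4621,.0429]);yaw=-.2006;c,s=np.cos(yaw),np.sin(yaw)
loc=lambda p:np.round(np.array([[c,s],[-s,c]])@(p-T)*1000,1)
for n,a in dict(tL=(165,130,.0786),tR=(562,112,.0786),fL=(235,165,.056),fR=(497,150,.056),nL=(252,82,.064),nR=(475,75,.064),spigF=(412,92,.064),spigR=(480,40,.064),spigL=(352,40,.064),holdFL=(230,113,.06),holdFR=(612,113,.06),piv=(390,565,.081)).items(): print(n,loc(U(*a)))
E
```

```text
tL [114.4  25.9]
tR [116.  -16.6]
fL [114.9  21.1]
fR [116.6 -11.2]
nL [123.7  18.2]
nR [124.3  -8.1]
spigF [122.   -0.7]
spigR [128.9  -8.7]
spigL [128.8   6.4]
holdFL [120.9  21.3]
holdFR [121.1 -25. ]
piv [66.   1.7]
```

View pics/w10.png

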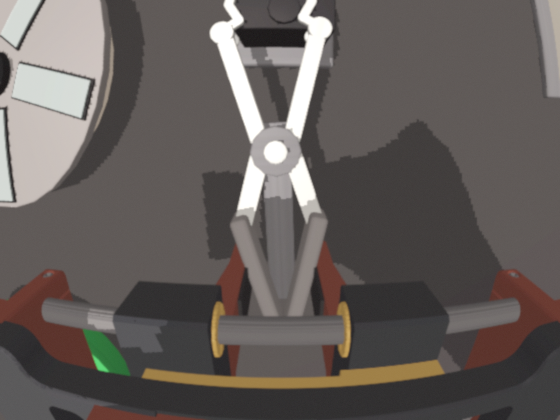

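```bash
python3 - <<'E'
from h import *
a=cv2.imread("pics/w9.png")[100:240,200:360];b=cv2.imread("pics/w10.png")[100:240,200:360]
cv2.imwrite("pics/cmp.png",cv2.resize(np.hstack([a,b]),None,fx=2.5,fy=2.5,interpolation=cv2.INTER_CUBIC))
T=np.array([.4621,.0429]);yaw=-.2006;c,s=np.cos(yaw),np.sin(yaw)
loc=lambda p:np.round(np.array([[c,s],[-s,c]])@(p[:2]-T)*1000,1)
S=lambda x,y:(230+(x+.5)/7-.5,170+(y+.5)/7-.5)
for n,q in dict(piv=(545,228,.081),hL=(399,302,.0786),hR=(491,360,.0786)).items():
  print(n,[loc(unproj("scene",S(*q[:2]),q[2]+d)) for d in(-.01,0,.01)])
m=np.load("m9.npy",allow_pickle=True).item()
E
```

```text
piv [array([51.4, -5.7]), array([58.5,  0.1]), array([65.6,  5.9])]
hL [array([113.6, -20.5]), array([119.9, -14.5]), array([126.2,  -8.5])]
hR [array([110.3,  21.9]), array([116.7,  27.3]), array([123.1,  32.8])]
```

View pics/cmp.png

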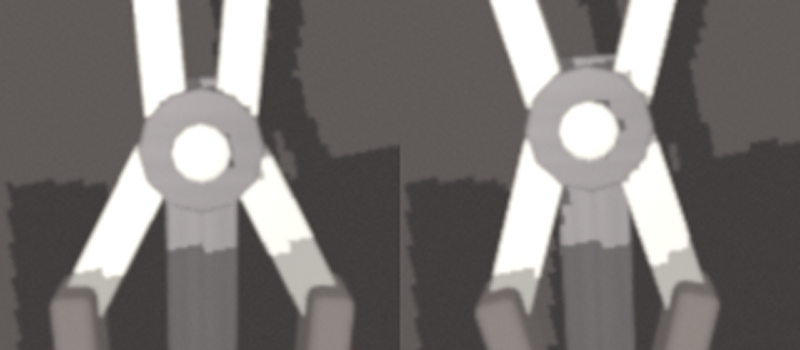

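Call:
servo_tool:
  moves: "-0.03 0 0 0 0 0 0;-0.06 0 0 0 0 0 0;-0.09 0 0 0 0 0 0;-0.09 0 0 0 0 0 0"
  newtons: 60

```text
clock: 11.68
tcp_pos: [0.4614, 0.0401, 0.0577]
eef_rot: [-0.073, -0.703, 0.703, 0.072]
wrist_force: [-1.0, 1.1, -1.6]
opening: 0.0303
```

```bash
python3 look.py 11 180 0 200 140 4 230 170 110 90 7
```

```text
11.675 [0.4614 0.0401 0.0577] yaw -0.2053 ydir [ 0. -0. -1.] [-1.   1.1 -1.6] [0.27 0.31 0.13] 0.0303
```

View pics/w11c.png

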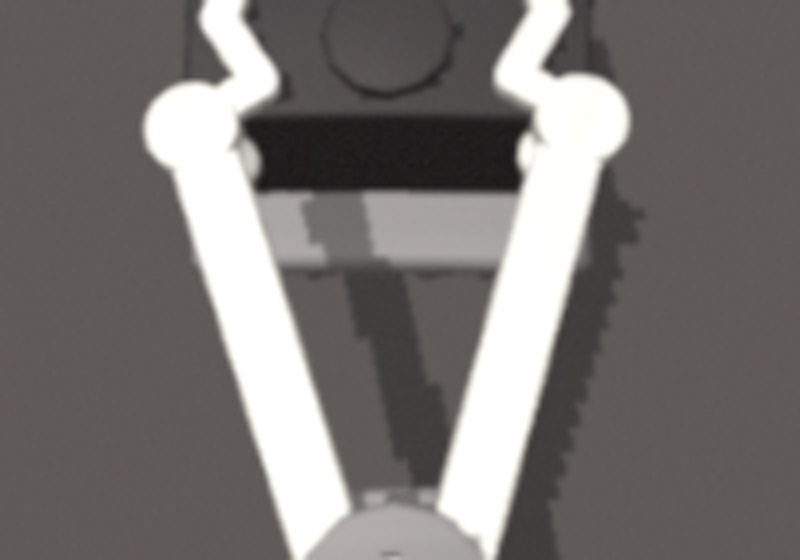

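View pics/s11c.png

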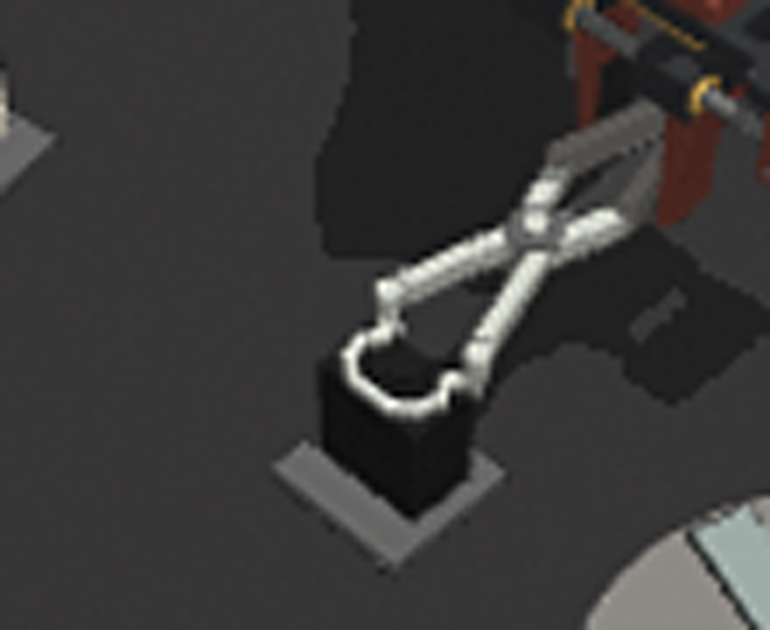

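Call:
servo_tool:
  moves: "0 0 0.05 0 0 0 0;0 0 0.12 0 0 0 0;0 0 0.25 0 0 0 0;0 0 0.5 0 0 0 0;0 0 0.9 0 0 0 0;0 0 1.3 0 0 0 0;0 0 1.4 0 0 0 0;0 0 1.4 0 0 0 0"

```text
clock: 12.78
tcp_pos: [0.4615, 0.0404, 0.1281]
eef_rot: [0.073, 0.703, -0.703, -0.072]
wrist_force: [0.0, -0.3, -3.0]
opening: 0.0303
```

```bash
python3 look.py 12 180 0 200 140 4 230 150 110 90 7
```

```text
12.775 [0.4615 0.0404 0.1281] yaw -0.2049 ydir [ 0.001 -0.    -1.   ] [ 0.  -0.3 -3. ] [0.03 0.03 0.02] 0.0303
```

View pics/w12c.png

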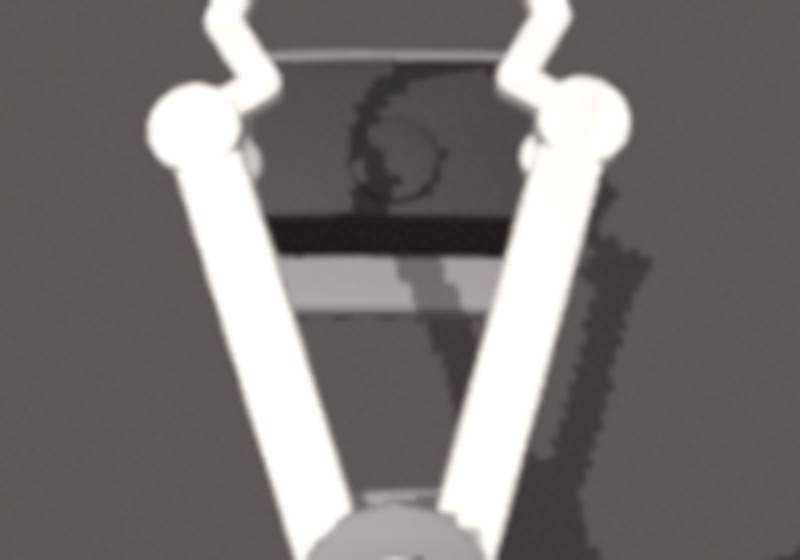

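View pics/s12c.png

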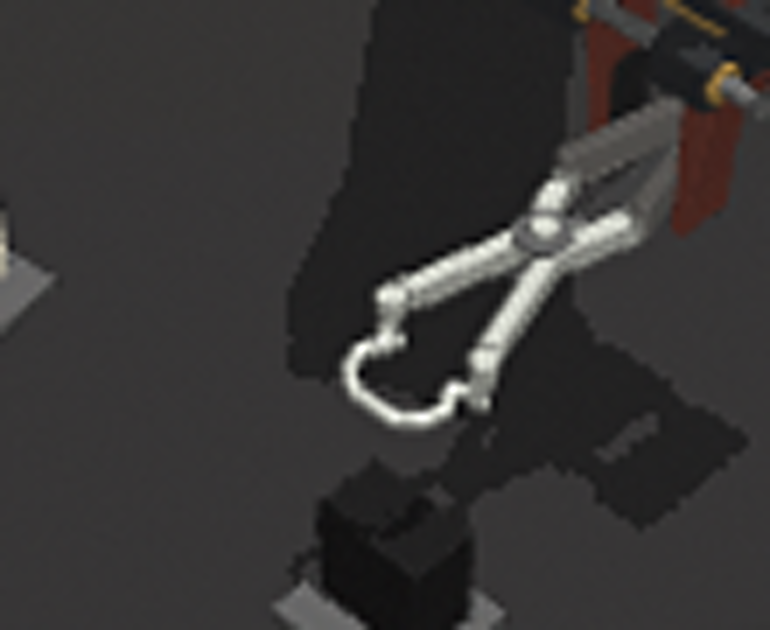

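```bash
python3 - <<'E'
from h import *
m=np.load("m12.npy",allow_pickle=True).item()
C=lambda x,y:(180+(x+.5)/4-.5,(y+.5)/4-.5)
U=lambda x,y,z:unproj("wrist",C(x,y),z,m)[:2]
T=np.array([.4615,.0404]);yaw=-.2049;c,s=np.cos(yaw),np.sin(yaw)
loc=lambda p:np.round(np.array([[c,s],[-s,c]])@(p-T)*1000,1)
z=.1329
for n,a in dict(tL=(195,128,z+.017),tR=(583,120,z+.017),fL=(263,160,z-.006),fR=(518,155,z-.006),nL=(280,80,z-.001),nR=(496,78,z-.001),oL=(200,16,z-.001),oR=(573,14,z-.001)).items(): print(n,loc(U(*a)))
p=unproj("wrist",(276,151),z+.018,m)[:2];print("piv",loc(p))
# spindle from first wrist pics m5
m=np.load("m5.npy",allow_pickle=True).item()
print(unproj("wrist",(36,54),.083,m))
E
python3 - <<'E'
import cv2
im=cv2.imread("pics/w5.png")
cv2.imwrite("pics/w5sp.png",cv2.resize(im[20:100,0:90],None,fx=7,fy=7,interpolation=cv2.INTER_CUBIC))
E
```

```text
tL [114.4  22.7]
tR [115.2 -19. ]
fL [115.6  17.7]
fR [116.2 -14. ]
nL [124.9  15.2]
nR [125.1 -10.9]
oL [134.1  25.1]
oR [134.1 -20.5]
piv [61.2  2.2]
[0.62136879 0.21274132 0.083     ]
```

View pics/w5sp.png

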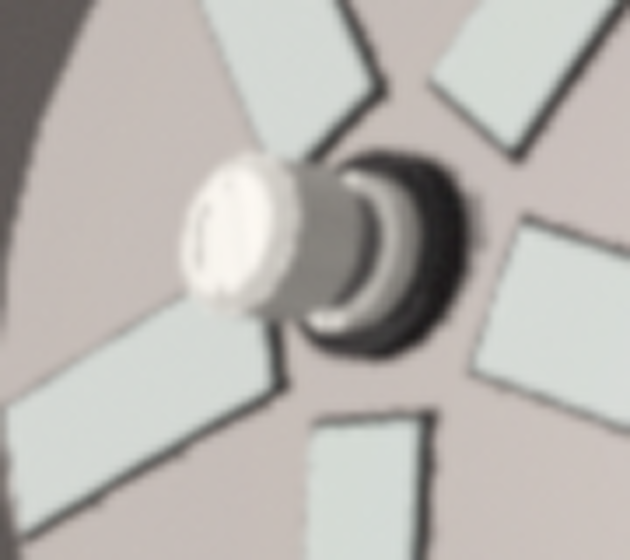

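Call:
servo_tool:
  moves: "0.05 0.3 0 0 0 0 0;0.15 0.9 0 0 0 0 0;0.3 1.7 0 0 0 0 0;0.4 2.5 0 0 0 0 0;0.55 3.2 0 0 0 0 0;0.6 3.7 0 0 0 0 0;0.65 3.97 0 0 0 0 0;0.65 3.97 0 0 0 0 0"

```text
clock: 13.88
tcp_pos: [0.4934, 0.24, 0.1272]
eef_rot: [-0.071, -0.703, 0.703, 0.072]
wrist_force: [-0.3, -1.0, -2.5]
opening: 0.0302
```

Call:
servo_tool:
  moves: "0 0 -0.1 0 0 0 0;0 0 -0.2 0 0 0 0;0 0 -0.2 0 0 0 0;0 0 -0.2 0 0 0 0"

```text
clock: 14.38
tcp_pos: [0.4939, 0.2386, 0.1178]
eef_rot: [-0.073, -0.703, 0.703, 0.072]
wrist_force: [0.4, 0.4, -1.2]
opening: 0.0305
```

```bash
python3 look.py 13 180 0 200 140 4 290 180 110 90 7
```

```text
14.375 [0.4939 0.2386 0.1178] yaw -0.2054 ydir [ 0. -0. -1.] [ 0.4  0.4 -1.2] [0.02 0.1  0.02] 0.0305
```

View pics/w13c.png

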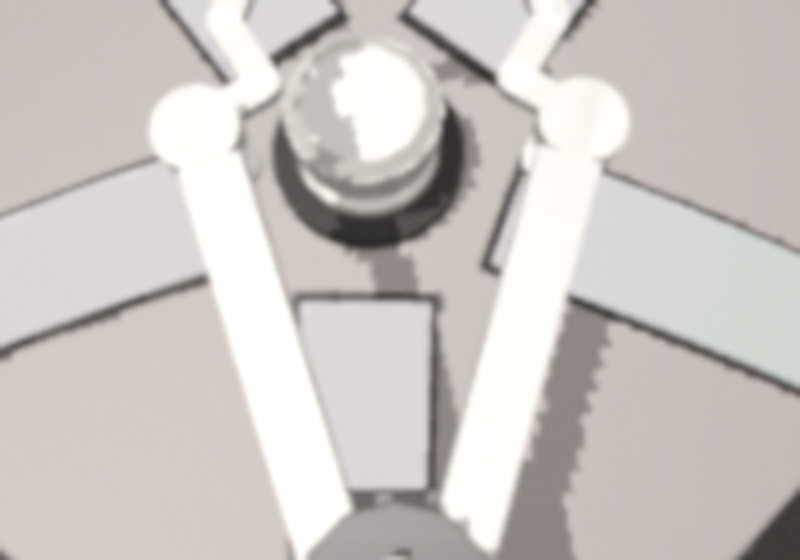

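View pics/s13c.png

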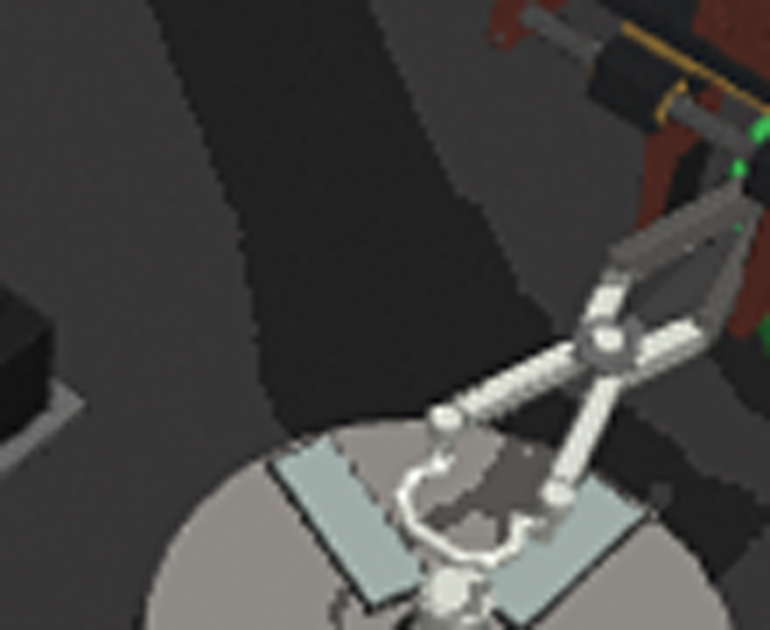

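```bash
python3 - <<'E'
from h import *
m=np.load("m13.npy",allow_pickle=True).item()
C=lambda x,y:(180+(x+.5)/4-.5,(y+.5)/4-.5)
U=lambda x,y,z:unproj("wrist",C(x,y),z,m)[:2]
T=np.array([.4939,.2386]);yaw=-.2054;c,s=np.cos(yaw),np.sin(yaw)
M=np.array([[c,s],[-s,c]])
loc=lambda p:np.round(M@(p-T)*1000,1)
z=.1178+.0048
for n,a in dict(tL=(195,125,z+.017),tR=(583,120,z+.017),fL=(262,160,z-.006),fR=(521,158,z-.006),nL=(280,80,z-.001),nR=(498,78,z-.001),spL=(283,110,.081),spR=(447,110,.081),spB=(362,38,.083),spF=(362,184,.081),hubL=(275,150,.05),hubR=(465,150,.05),hubF=(370,248,.05)).items(): print(n,loc(U(*a)))
E
```

```text
tL [114.8  22.7]
tR [115.2 -19. ]
fL [115.7  17.8]
fR [115.9 -14.3]
nL [125.   15.2]
nR [125.1 -11.2]
spL [131.9  18.5]
spR [131.7  -6.3]
spB [143.1   6.5]
spF [119.6   6.5]
hubL [132.8  22.7]
hubR [132.5 -10.5]
hubF [114.4   6. ]
```

Call:
servo_tool:
  moves: "0.05 0.07 -0.1 0 0 0 0;0.05 0.07 -0.25 0 0 0 0;0.05 0.07 -0.35 0 0 0 0;0.05 0.07 -0.35 0 0 0 0"

```text
clock: 14.98
tcp_pos: [0.4959, 0.2422, 0.0995]
eef_rot: [-0.072, -0.703, 0.704, 0.073]
wrist_force: [-0.6, 0.2, -3.2]
opening: 0.0304
```

```bash
python3 look.py 14 180 0 200 140 4 290 180 110 90 7
```

```text
14.975 [0.4959 0.2422 0.0995] yaw -0.2047 ydir [-0.001 -0.001 -1.   ] [-0.6  0.2 -3.2] [ 0.01  0.07 -0.04] 0.0304
```

View pics/w14c.png

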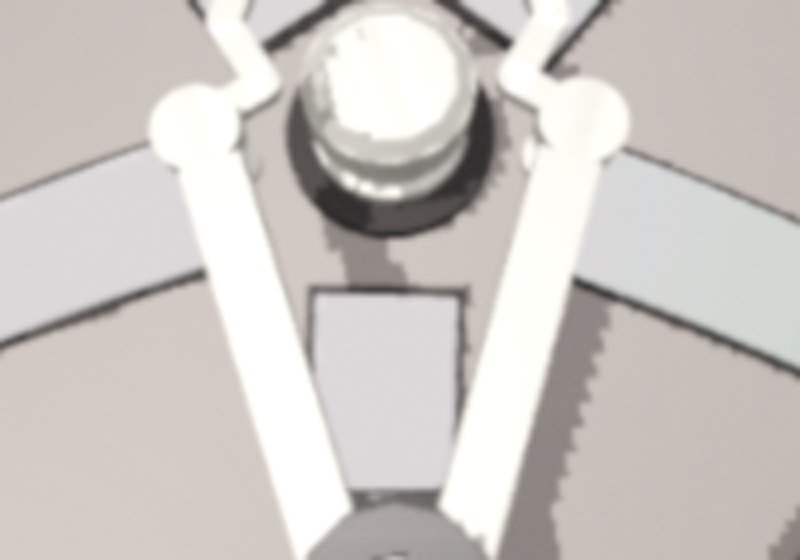

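View pics/s14c.png

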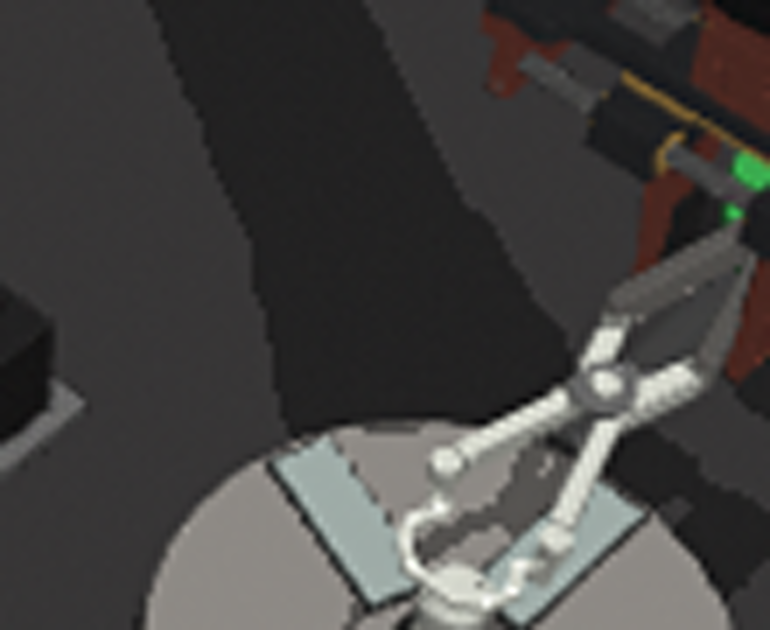

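```bash
python3 - <<'E'
from h import *
m=np.load("m14.npy",allow_pickle=True).item()
C=lambda x,y:(180+(x+.5)/4-.5,(y+.5)/4-.5)
U=lambda x,y,z:unproj("wrist",C(x,y),z,m)[:2]
T=np.array([.4959,.2422]);yaw=-.2047;c,s=np.cos(yaw),np.sin(yaw)
M=np.array([[c,s],[-s,c]])
loc=lambda p:np.round(M@(p-T)*1000,1)
z=.0995+.0048
for n,a in dict(tL=(195,128,z+.017),tR=(583,122,z+.017),fL=(262,162,z-.006),fR=(524,158,z-.006),nL=(280,80,z-.001),nR=(498,78,z-.001),spL=(298,85,.081),spR=(482,85,.081),spB=(388,4,.083),spF=(388,164,.081),hubL=(288,140,.05),hubR=(493,140,.05),hubF=(388,237,.05)).items(): print(n,loc(U(*a)))
# predicted projection when perfectly placed at hover: scene ring vs spindle
S=lambda x,y:(290+(x+.5)/7-.5,180+(y+.5)/7-.5)
for n,q in dict(spindle=(455,588,.083),ringL=(402,540,z-.001),ringbow=(478,604,z-.001),ringOutNear=(440,590,z-.001)).items(): print(n,loc(unproj("scene",S(*q[:2]),q[2])[:2]))
E
```

```text
tL [114.4  22.7]
tR [114.9 -18.9]
fL [115.3  17.8]
fR [115.8 -14.7]
nL [124.9  15.2]
nR [125.  -11.1]
spL [130.6  14.8]
spR [130.5 -10.5]
spB [142.1   2.4]
spF [118.6   2.4]
hubL [130.   18.8]
hubR [129.9 -14.2]
hubF [113.2   2.7]
spindle [131.3   1.2]
ringL [141.4 -15.4]
ringbow [143.7  16.7]
ringOutNear [147.9   5. ]
```

Call:
servo_tool:
  moves: "0.015 0 -0.08 0 0 0 0;0.015 0 -0.16 0 0 0 0;0.015 0 -0.24 0 0 0 0;0.015 0 -0.32 0 0 0 0;0.015 0 -0.4 0 0 0 0;0.015 0 -0.42 0 0 0 0"

```text
clock: 15.82
tcp_pos: [0.4969, 0.2423, 0.0788]
eef_rot: [-0.072, -0.703, 0.704, 0.072]
wrist_force: [0.5, -0.3, -2.7]
opening: 0.0302
```

```bash
python3 look.py 15 180 0 200 140 4 320 220 80 70 9
```

```text
15.825 [0.4969 0.2423 0.0788] yaw -0.2048 ydir [-0. -0. -1.] [ 0.5 -0.3 -2.7] [ 0.05  0.02 -0.09] 0.0302
```

View pics/w15c.png

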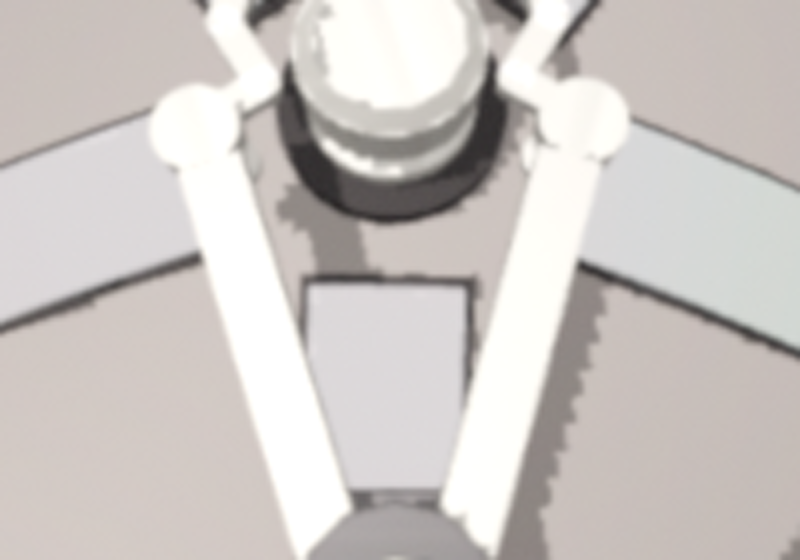

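View pics/s15c.png

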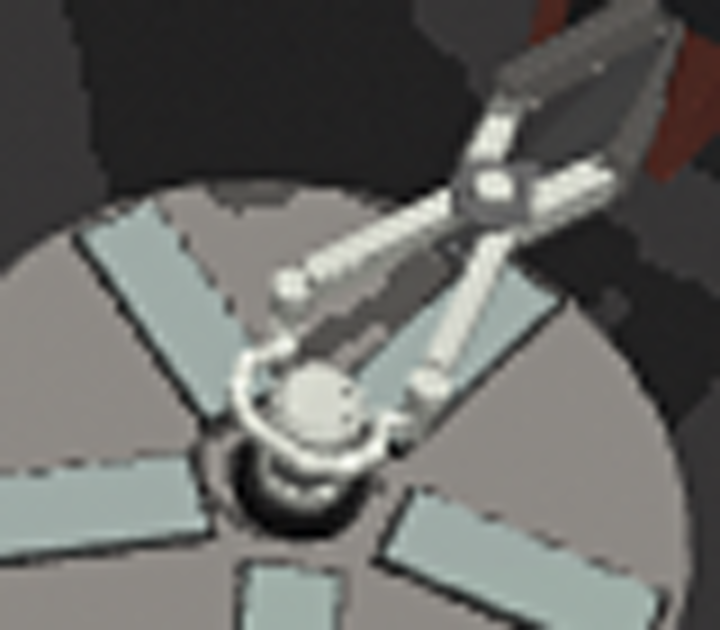

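Call:
servo_tool:
  moves: "0 0 -0.08 0 0 0 0;0 0 -0.16 0 0 0 0;0 0 -0.24 0 0 0 0;0 0 -0.32 0 0 0 0;0 0 -0.4 0 0 0 0;0 0 -0.43 0 0 0 0;0 0 -0.43 0 0 0 0"

```text
clock: 16.8
tcp_pos: [0.497, 0.2425, 0.0576]
eef_rot: [-0.072, -0.703, 0.703, 0.072]
wrist_force: [0.6, -0.2, -2.2]
opening: 0.0305
```

```bash
python3 look.py 16 180 0 200 140 4 320 220 80 70 9
```

```text
16.8 [0.497  0.2425 0.0576] yaw -0.2048 ydir [-0. -0. -1.] [ 0.6 -0.2 -2.2] [0.07 0.03 0.05] 0.0305
```

View pics/w16c.png

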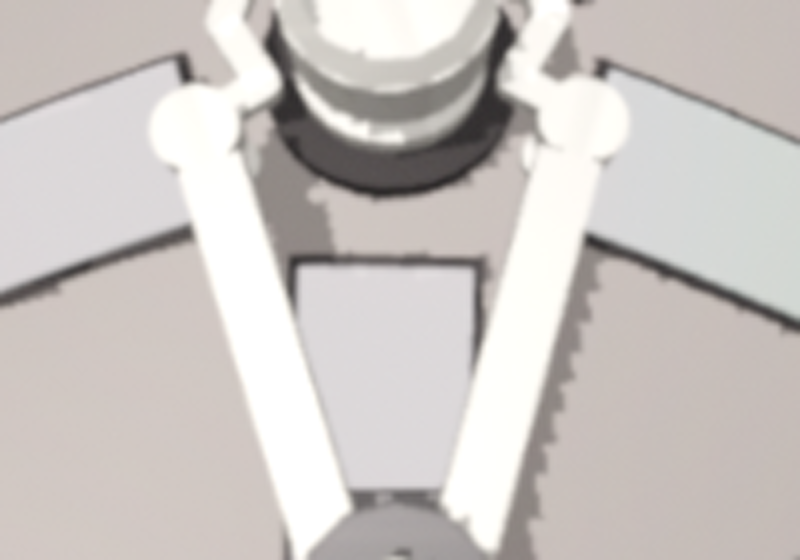

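View pics/s16c.png

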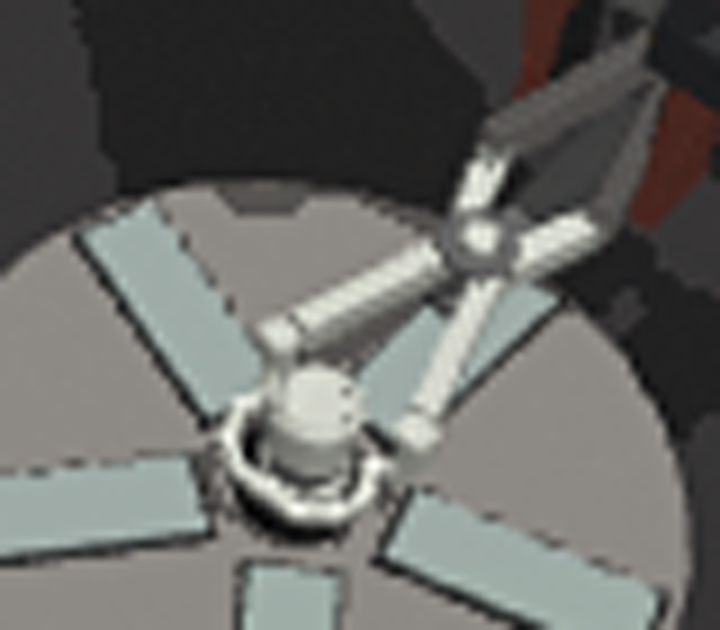

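```bash
python3 - <<'E'
from h import *
T=np.array([.497,.2425]);yaw=-.2048;c,s=np.cos(yaw),np.sin(yaw)
W=lambda l:T+np.array([c*l[0]-s*l[1],s*l[0]+c*l[1]])/1000
ax=W((129.9+.0,2.2)); print(ax)
k=9
P=lambda p:((proj("scene",p)-[320,220]+.5)*k-.5)
base=cv2.imread("pics/s16c.png")
ang=np.linspace(0,2*np.pi,60)
def circ(im,r,z,col,off):
    pts=np.array([P((ax[0]+r*np.cos(a),ax[1]+r*np.sin(a),z))+off for a in ang]).astype(int)
    cv2.polylines(im,[pts],True,col,1)
im=base.copy();z0=np.zeros(2)
print("top pred",P((*ax,.083)))
circ(im,.012,.0825,(0,0,255),z0);circ(im,.017,.05,(0,255,255),z0);circ(im,.012,.0645,(255,0,255),z0);circ(im,.012,.0555,(0,255,0),z0)
# bow arc r 14.5..18.5 at z .062 
circ(im,.0145,.062,(255,0,0),z0);circ(im,.0185,.058,(255,128,0),z0)
cv2.imwrite("pics/ov16.png",im)
E
```

```text
[0.62463272 0.21823609]
top pred [320.9072639 398.895028 ]
```

View pics/ov16.png

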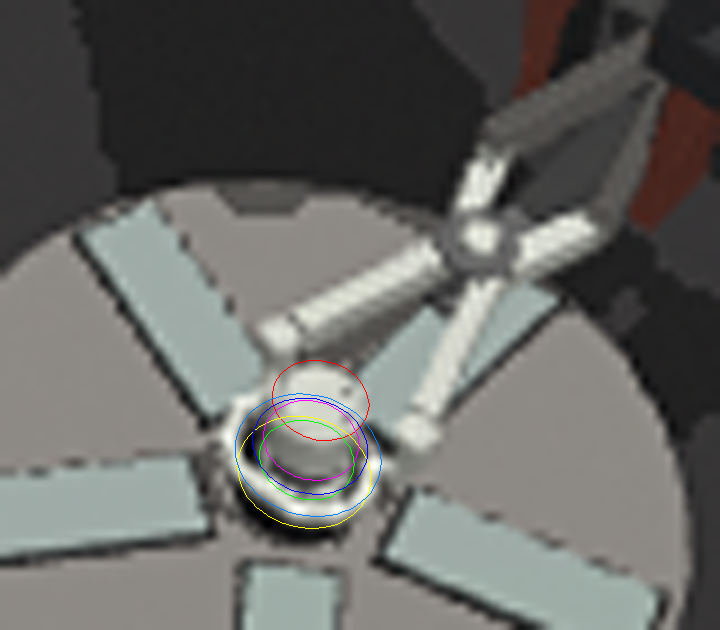

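Call:
servo_tool:
  moves: "0 0 -0.02 0 0 0 0;0 0 -0.02 0 0 0 0;0 0 -0.02 0 0 0 0;0 0 -0.02 0 0 0 0"

```text
clock: 17.4
tcp_pos: [0.4971, 0.2425, 0.0567]
eef_rot: [0.072, 0.703, -0.703, -0.072]
wrist_force: [0.2, 0.3, -3.6]
opening: 0.0305
```

```bash
python3 look.py 17 180 0 200 140 4 320 220 80 70 9; python3 - <<'E'
from h import *
m=np.load("m17.npy",allow_pickle=True).item();o=observe()
C=lambda x,y:(180+(x+.5)/4-.5,(y+.5)/4-.5)
U=lambda x,y,z:unproj("wrist",C(x,y),z,m)[:2]
T=o["tcp_pos"][:2];yaw=-.2048;c,s=np.cos(yaw),np.sin(yaw)
M=np.array([[c,s],[-s,c]]);loc=lambda p:np.round(M@(p-T)*1000,1)
z=T[0]*0+o["tcp_pos"][2]+.0048
for n,a in dict(tL=(195,128,z+.017),tR=(583,122,z+.017),nL=(280,80,z-.001),nR=(498,78,z-.001),hubF=(388,192,.05),topF=(388,92,.081),lowF=(388,150,.0555)).items(): print(n,loc(U(*a)))
t=read_camera("top"); cv2.imwrite("pics/t17.png",cv2.resize(t[150:240,150:270],None,fx=6.5,fy=6.5,interpolation=cv2.INTER_CUBIC))
E
```

```text
17.4 [0.4971 0.2425 0.0567] yaw -0.2049 ydir [ 0.  0. -1.] [ 0.2  0.3 -3.6] [ 0.03  0.09 -0.03] 0.0305
tL [114.5  22.7]
tR [115. -19.]
nL [125.   15.2]
nR [125.1 -11.2]
hubF [112.3   2.2]
topF [117.3   1.9]
lowF [116.7   2.1]
```

View pics/t17.png

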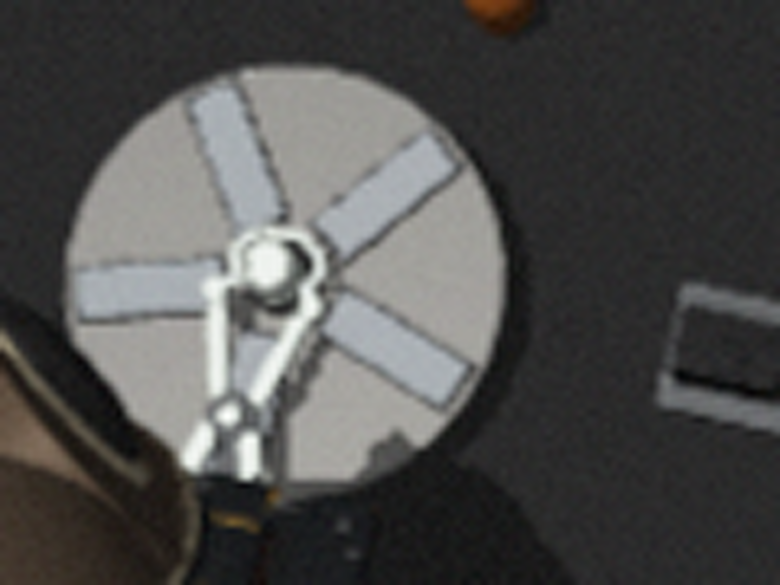

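View pics/w17c.png

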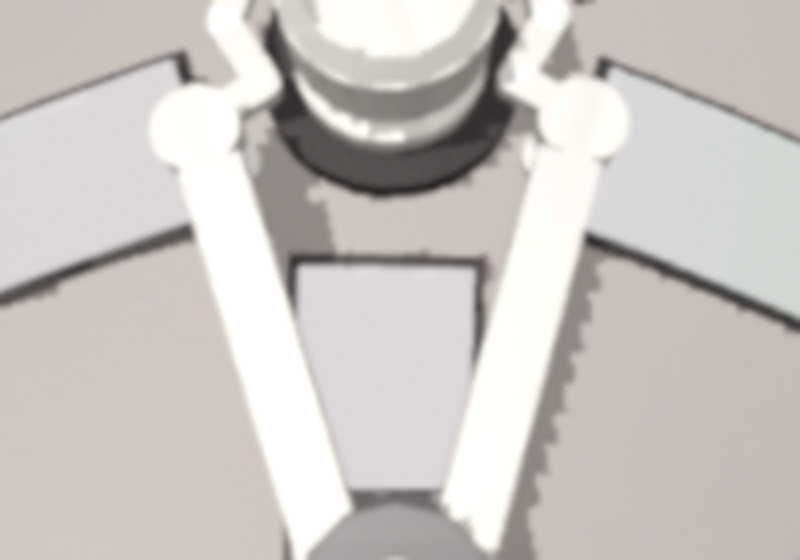

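View pics/s17c.png

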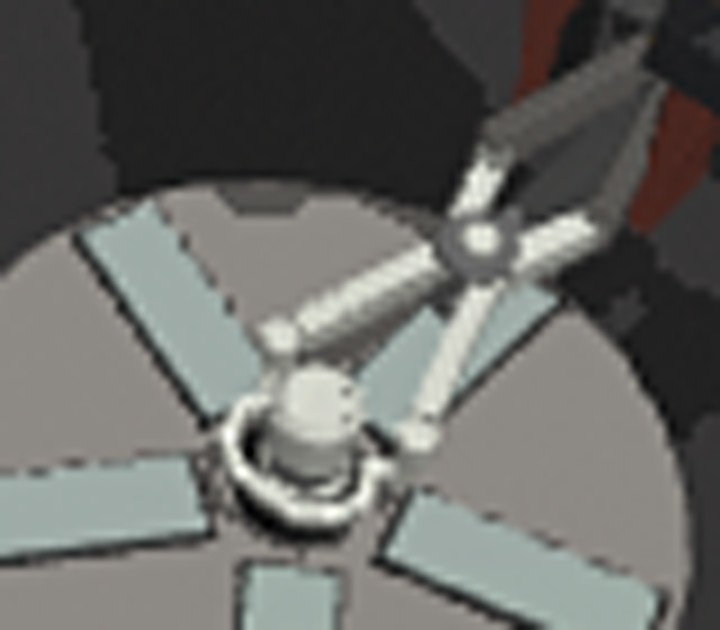

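```bash
python3 - <<'E'
from plant import *
print(finish_job()); o=observe(); print(o["clock"],o["tcp_pos"],o["opening"],o["wrist_force"])
E
```

```text
the job is handed in; nothing more can be done
None
the job is handed in; nothing more can be done
```

I took the pliers off their stand, spread the ring, lifted it off its holder and lowered it over the spindle of the larger grey carousel. The job was handed in at about 17.5 s. The arm is still holding the pliers fully squeezed, with a 60 N grip and the fingers 30.5 mm open.

**Last checks**
- **Centring:** in the wrist view, the spindle axis and the ring's bore agree to within about 0.5 mm (both about 129.3 mm ahead of the tool point and 2 mm to the side).
- **Contact:** the wrist force was about 0.4 N sideways and −3.6 N vertically. That is about the pliers' own weight, so nothing suggests the ring was touching the spindle.
- **Height:** from the tool height, the ring's underside is between 56.5 and 60 mm, which puts it inside the groove (55.5–64.5 mm). I couldn't measure it more closely. The scene view looks level and agrees roughly, but that camera was several millimetres off from the wrist camera.
- **Other objects:** nothing I did came near the bottle, slide box or mouse, but I didn't check them separately at the end.

**What went wrong on the way:** while I squeezed, the pliers slid about 6 mm forward in the grip. One tip then pressed on the holder with about 14 N. I backed off until the force was gone, then lifted the ring cleanly.

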